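Cap the dried samples and put the spatulas away

TASK

The dried samples must not draw damp: first press every open flip cap in the tube rack fully shut. Only then put the three spatulas away, each pushed blade first and fully home into the slot of the spatula block that is cut for its blade width, and let go of them. Leave the tubes standing in the rack and the other things on the bench alone.

Things in the scene. Friction and masses are not known exactly. Their poses are not given: they have to be found in the camera images.
- spatula_wide: Loose wide spatula, 80 g, lying flat, both faces alike: wooden handle 100 x 22 wide x 16 thick, flat steel blade 70 x 56 wide x 3 thick at mid-thickness. Origin: the shoulder, centre of the handle front end face at mid-thickness (8 above the bench). x along the tool to the blade tip (blade x 0 to +70 mm, handle 0 to -100), z square to the flat. Centre of mass 20 to 45 mm behind the origin.
- spatula_mid: Loose middle spatula, 80 g, lying flat, both faces alike: wooden handle 100 x 22 wide x 16 thick, flat steel blade 70 x 40 wide x 3 thick at mid-thickness. Origin: the shoulder, centre of the handle front end face at mid-thickness (8 above the bench). x along the tool to the blade tip (blade x 0 to +70 mm, handle 0 to -100), z square to the flat. Centre of mass 20 to 45 mm behind the origin.
- spatula_narrow: Loose narrow spatula, 80 g, lying flat, both faces alike: wooden handle 100 x 22 wide x 16 thick, flat steel blade 70 x 24 wide x 3 thick at mid-thickness. Origin: the shoulder, centre of the handle front end face at mid-thickness (8 above the bench). x along the tool to the blade tip (blade x 0 to +70 mm, handle 0 to -100), z square to the flat. Centre of mass 20 to 45 mm behind the origin.
- slot_wide (a point): Centre of the mouth of the wide slot of the block: 64 wide x 8 high x 80 deep. x points into the slot (away from the robot, 25 degrees below level), y along its width, z square to its flat, upwards. Block face is square to x; it reaches 20 mm above and below the slot. A spatula is home when its handle front end is against this face, blade in the slot; the handle cannot enter.
- slot_mid (a point): Centre of the mouth of the middle slot of the block: 48 wide x 8 high x 80 deep. x points into the slot (away from the robot, 25 degrees below level), y along its width, z square to its flat, upwards. Block face is square to x; it reaches 20 mm above and below the slot. A spatula is home when its handle front end is against this face, blade in the slot; the handle cannot enter.
- slot_narrow (a point): Centre of the mouth of the narrow slot of the block: 32 wide x 8 high x 80 deep. x points into the slot (away from the robot, 25 degrees below level), y along its width, z square to its flat, upwards. Block face is square to x; it reaches 20 mm above and below the slot. A spatula is home when its handle front end is against this face, blade in the slot; the handle cannot enter.
- block: Fixed spatula block: stainless sheet stand 115 x 236, tilted white polymer head 236 wide, 80 deep, 40 thick. Three flat slots side by side, mouths 85 above the bench, facing the robot: wide at the +y end (centre y = +66 mm), middle (y = -8), narrow at the -y end (y = -68). Origin on the bench below the line of the mouths; x away from the robot.
- rack: Fixed aluminium tube rack, 66 x 300 x 80 high, five square holes in a row along its y, 54 mm apart. Origin: centre of its underside. Three to five holes have a tube, the others are empty.
- tube1: Flip-cap sample tube (may be absent), plastic, 60 g, 34 diameter x 105 high, standing loose in a rack hole with 1 mm play all round. Origin: centre of its underside, 6 above the bench, so its rim is 111 above the bench. x axis level, roughly away from the robot, to the side where the cap is hinged.
- cap1 (a joint): Flip cap of tube1: disc 37 diameter, 6 thick, with a finger tab. Hinge along the tube y axis at rim height, 20 mm from the tube axis on its +x side; tab end 48 mm from the hinge. Rad: 0 shut (cap top 7 above the rim), 1.57 upright, up to 2.2 leaning away from the robot. Stiff hinge (0.025 N m, under 1 N at the tab): stays where left, no latch.
- tube2: Flip-cap sample tube (may be absent), plastic, 60 g, 34 diameter x 105 high, standing loose in a rack hole with 1 mm play all round. Origin: centre of its underside, 6 above the bench, so its rim is 111 above the bench. x axis level, roughly away from the robot, to the side where the cap is hinged.
- cap2 (a joint): Flip cap of tube2: disc 37 diameter, 6 thick, with a finger tab. Hinge along the tube y axis at rim height, 20 mm from the tube axis on its +x side; tab end 48 mm from the hinge. Rad: 0 shut (cap top 7 above the rim), 1.57 upright, up to 2.2 leaning away from the robot. Stiff hinge (0.025 N m, under 1 N at the tab): stays where left, no latch.
- tube3: Flip-cap sample tube (may be absent), plastic, 60 g, 34 diameter x 105 high, standing loose in a rack hole with 1 mm play all round. Origin: centre of its underside, 6 above the bench, so its rim is 111 above the bench. x axis level, roughly away from the robot, to the side where the cap is hinged.
- cap3 (a joint): Flip cap of tube3: disc 37 diameter, 6 thick, with a finger tab. Hinge along the tube y axis at rim height, 20 mm from the tube axis on its +x side; tab end 48 mm from the hinge. Rad: 0 shut (cap top 7 above the rim), 1.57 upright, up to 2.2 leaning away from the robot. Stiff hinge (0.025 N m, under 1 N at the tab): stays where left, no latch.
- tube4: Flip-cap sample tube (may be absent), plastic, 60 g, 34 diameter x 105 high, standing loose in a rack hole with 1 mm play all round. Origin: centre of its underside, 6 above the bench, so its rim is 111 above the bench. x axis level, roughly away from the robot, to the side where the cap is hinged.
- cap4 (a joint): Flip cap of tube4: disc 37 diameter, 6 thick, with a finger tab. Hinge along the tube y axis at rim height, 20 mm from the tube axis on its +x side; tab end 48 mm from the hinge. Rad: 0 shut (cap top 7 above the rim), 1.57 upright, up to 2.2 leaning away from the robot. Stiff hinge (0.025 N m, under 1 N at the tab): stays where left, no latch.
- tube5: Flip-cap sample tube (may be absent), plastic, 60 g, 34 diameter x 105 high, standing loose in a rack hole with 1 mm play all round. Origin: centre of its underside, 6 above the bench, so its rim is 111 above the bench. x axis level, roughly away from the robot, to the side where the cap is hinged.
- cap5 (a joint): Flip cap of tube5: disc 37 diameter, 6 thick, with a finger tab. Hinge along the tube y axis at rim height, 20 mm from the tube axis on its +x side; tab end 48 mm from the hinge. Rad: 0 shut (cap top 7 above the rim), 1.57 upright, up to 2.2 leaning away from the robot. Stiff hinge (0.025 N m, under 1 N at the tab): stays where left, no latch.
- beaker: Bystander: glass beaker, 68 diameter x 90 high. Origin: centre of its underside. Leave it alone.
- crucible: Bystander: white lidded crucible, 46 diameter x 46 high. Origin: centre of its underside. Leave it alone.
- tweezers: Bystander: steel tweezers, 135 long, 7 thick. Origin: centre of its underside. Leave it alone.
- bottle: Bystander: amber bottle, 60 diameter x 125 high. Origin: centre of its underside. Leave it alone.
- jar: Bystander: white jar with black cap, 64 diameter x 75 high. Origin: centre of its underside. Leave it alone.
- flask: Bystander: conical flask, 72 diameter x 110 high. Origin: centre of its underside. Leave it alone.
Mind the look-alikes: they are no part of the job. What is shaped like the spatula_wide but blue or purple is not meant. Leave any purple look-alike of the tube4 alone.

How it is judged:
By the outcome, as a careful person would: the job done as asked, in the order asked, and still so for the second after the job is handed in, with the robot touching nothing.
Of tube1, tube2, tube3, tube4, tube5 only 3 to 5 are there at a start; the rules pass over those that are not, and their reading is None.
At some moment in a run one of spatula_wide, spatula_mid, spatula_narrow may be knocked a few centimetres aside while the robot is not near it.
Once in a run the grip may slacken for a moment while it holds something.
It also fails if it takes over 208 s, if anything falls off the work surface, if the arm or the gripper's body presses on something with over 40 N, if the wrist force passes 120 N, or if a joint passes its speed limit or range.

ROBOT

A 6-joint arm with a two-finger parallel gripper is mounted at the origin on the work surface. World frame = base frame: x ahead of the robot, y to its left, z up, the work surface at z = 0. Lengths are in m, angles in rad, forces in N, time in s.
With the tool pointing down it reaches from about 0.35 to 0.8 m from the base axis. Payload 7.3 kg.
Tool frame: the origin (TCP) lies between the finger pads; the fingertips stand 17 mm ahead of it and the grasp point (between the pads) lies 2 mm behind it; z points along the fingers, x is the direction in which the jaws open and shut, and the axes are right-handed (so a half turn about z gives the same grasp; the last joint's range is limited). The gripper opens to 85 mm and grips with 20 to 120 N. Pads are 22 mm wide; open, the fingers measure 114 mm over their backs; the gripper's body (76 mm by 85 mm) begins 54 mm behind the grasp point. The pads swing forward as they close: fully open they stand 13 mm farther back than shut.
Start: joints at [-1.27, 0.342, 1.524, -0, 1.275, -0.146], TCP at [0.227, -0.473, 0.248] pointing down, gripper open.
Joint ranges: [-2.53, 2.53], [-0.77, 2.02], [0.04, 2.7], [-1, 4.14], [0.28, 2.66], [-3.11, 3.11]. Speed limits (rad/s): [2.57, 2.57, 3.14, 3.14, 3.14, 3.14].

INTERFACE

Orientations are given as a unit quaternion [w, x, y, z].
In Python, from cell import * gives the robot as it stands.
- The arm moves only by the tool play_rows, never from a script. Its argument "steps" is a list of rows, each a list of 7 numbers: the shift along the tool's x, y, z in cm, then the turn, a rotation vector about the tool's x, y, z in degrees, then the closure, from 0 (fully open) to 1 (shut). A call has 1 to 10 rows; each row is the pose to reach, as a shift and turn from the pose measured when the call began, along the tool's axes at that moment; what a row does not reach only later rows make up. A row lasts 1/8 s, in which the tool goes at most 62.5 mm and 10.7 degrees, less where a joint would pass 70% of its speed; a pose out of reach is approached as far as the arm can. A call with a gripper value outside its range is refused whole. The fingers move at their own pace and stop on an object; "grip_force" is the grip in N (left out, the last holds). Time passes only in rows, so rows that repeat a pose let the fingers close. It gives the time, the measured TCP pose, the force and the opening at its end, in the units of the state.
- state(): the state, without advancing time (a new reading comes with each control period).
- camera(name): name is "scene" or "top" or "wrist"; returns (picture, depth): 400x640x3 uint8, blue, green, red; 400x640 float32, m along the optical axis (not along the pixel's ray), 0 where there is no reading.
- camera_model(name): a dict with "fovy" (degrees; the focal length in pixels is half the picture's height over the tangent of half this angle, whatever the lens; pixels are square), "cx", "cy" (the principal point, pixels), "position" and "attitude" of the camera in the world; the wrist camera has in their place "mount" (4x4, takes a point from camera to tool coordinates, whose origin is the TCP and whose axes are the tool frame's). Camera axes: x right, y down, z forward; pixel columns grow to the right and rows downward; lengths in m; the calibration is good to about 2 mm. A picture is of the moment at which its call begins: read the wrist's pose just before it. camera_model takes no time and is no camera call.
- close_job(): hands the job in, once; it reports no verdict.
The state is a dict: "time": time; "joint_pos": joint angles; "joint_vel": joint speeds; "effort": joint torques, N m; "position": TCP position; "ee_rot": TCP orientation; "contact_force": force on the tool from outside, world axes, zero at the start; "moment": the same for the moment, N m; "finger_gap": opening from 0.0 (shut) to 1.0 (fully open).
Only numpy, scipy, OpenCV 4.12 (cv2) and the standard library are available. Lean on these libraries where they do the work, as an engineer would, in place of code of your own. Each camera call takes 0.05 s, during which the arm holds its last target.

## Working session

There is one attempt and no reset: what is moved stays moved. The work goes in short steps, Python scripts to look and compute and a tool call to move; the robot and the scene stay as the last step left them, time stands still between calls to the robot, and variables do not carry over. Pictures are saved under pics/ and viewed, and the job is handed in when it is done.

Besides the shell and the picture viewer there is one more tool, called by a JSON object that holds its "api" and its "payload", one argument or row to a line. play_rows: Moves the arm, as the interface text tells. Its arguments: {"type":"object","properties":{"steps":{"type":"array","items":{"type":"array","items":{"type":"number"}}},"grip_force":{"type":"number"}},"required":["steps"]}

```bash
ls; mkdir -p pics; python3 - <<'E'
from cell import *
import cv2
for n in ["scene","top","wrist"]:
    p,d=camera(n); cv2.imwrite(f"pics/{n}0.png",p)
    import numpy as np; np.save(f"pics/{n}0.npy",d)
    print(n,camera_model(n))
print(state())
E
```

```text
pics
scene {'fovy': 51.107242898841555, 'cx': 316.79974147163534, 'cy': 208.35121427733895, 'position': array([1.17996637, 0.22607028, 1.01086307]), 'attitude': array([-0.19861718,  0.54562179,  0.76834937, -0.2692347 ])}
top {'fovy': 48.22653736718785, 'cx': 324.6936243990819, 'cy': 194.06261383930595, 'position': array([0.36695804, 0.00425166, 1.32508006]), 'attitude': array([ 0.01855769, -0.70335861,  0.70970234, -0.03556501])}
wrist {'fovy': 63.46947952076963, 'cx': 320.39799697714744, 'cy': 199.54339580007994, 'mount': array([[ 9.99999868e-01, -2.10304502e-04,  4.67759910e-04,
        -7.44406986e-04],
       [ 5.09934676e-05,  9.48310673e-01,  3.17343449e-01,
        -8.17650124e-02],
       [-5.10320471e-04, -3.17343383e-01,  9.48310559e-01,
        -1.24776565e-01],
       [ 0.00000000e+00,  0.00000000e+00,  0.00000000e+00,
         1.00000000e+00]])}
{'time': 0.15, 'joint_pos': array([-1.27001669e+00,  3.42608040e-01,  1.52477822e+00, -1.64575183e-05,
        1.27541566e+00, -1.45995045e-01]), 'joint_vel': array([ 0.00153357, -0.00247223, -0.00367941, -0.00185096,  0.00060469,
        0.00080762]), 'effort': array([ 9.00874402e-04, -4.33906353e+01, -2.46147197e+01, -1.24850658e-04,
        5.74277539e-03, -3.37759252e-05]), 'position': array([ 0.22676644, -0.47319339,  0.24776882]), 'ee_rot': array([-3.87228602e-04,  8.46186403e-01, -5.32886673e-01, -4.64437510e-04]), 'contact_force': array([-0.06792837, -0.52335844,  0.5428782 ]), 'moment': array([-0.04136081,  0.01929729,  0.01486095]), 'finger_gap': 0.9991280089603378}
```

View pics/scene0.png

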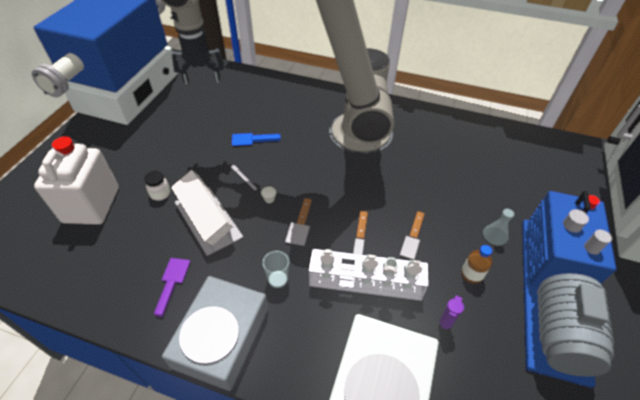

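View pics/top0.png

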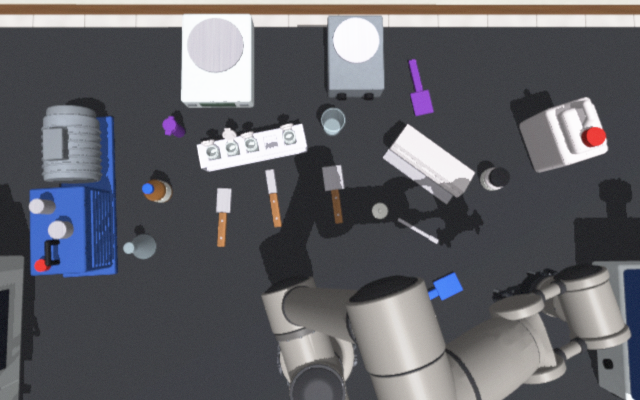

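```bash
cat > h.py <<'E'
import numpy as np, cv2
from scipy.spatial.transform import Rotation as R
from cell import *
def rot(q): return R.from_quat([q[1],q[2],q[3],q[0]]).as_matrix()
def cam(n,st=None):
    m=camera_model(n); f=200/np.tan(np.radians(m['fovy']/2))
    if n=='wrist':
        T=np.eye(4);T[:3,:3]=rot(st['ee_rot']);T[:3,3]=st['position'];T=T@m['mount']
    else:
        T=np.eye(4);T[:3,:3]=rot(m['attitude']);T[:3,3]=m['position']
    return f,m['cx'],m['cy'],T
def cloud(d,c):
    f,cx,cy,T=c
    v,u=np.mgrid[0:400,0:640]
    P=np.stack([(u-cx)/f*d,(v-cy)/f*d,d],-1)
    return P@T[:3,:3].T+T[:3,3]
def ray(u,v,c,z):
    f,cx,cy,T=c
    r=T[:3,:3]@np.array([(u-cx)/f,(v-cy)/f,1]); o=T[:3,3]
    return o+r*(z-o[2])/r[2]
def proj(P,c):
    f,cx,cy,T=c
    p=(np.asarray(P)-T[:3,3])@T[:3,:3]
    return np.stack([p[...,0]/p[...,2]*f+cx,p[...,1]/p[...,2]*f+cy],-1)
def crop(img,x0,y0,x1,y1,s,name):
    c=cv2.resize(img[y0:y1,x0:x1],None,fx=s,fy=s,interpolation=cv2.INTER_CUBIC); cv2.imwrite('pics/'+name,c)
E
python3 - <<'E'
from h import *
t=cv2.imread('pics/top0.png'); s=cv2.imread('pics/scene0.png')
crop(t,190,100,350,260,5,'t0a.png' ) if 0 else crop(t,190,110,350,225,5,'t0a.png')
crop(t,370,110,510,220,5,'t0b.png'); crop(s,260,180,440,310,4,'s0a.png')
E
```

```text
(no output)
```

View pics/t0a.png

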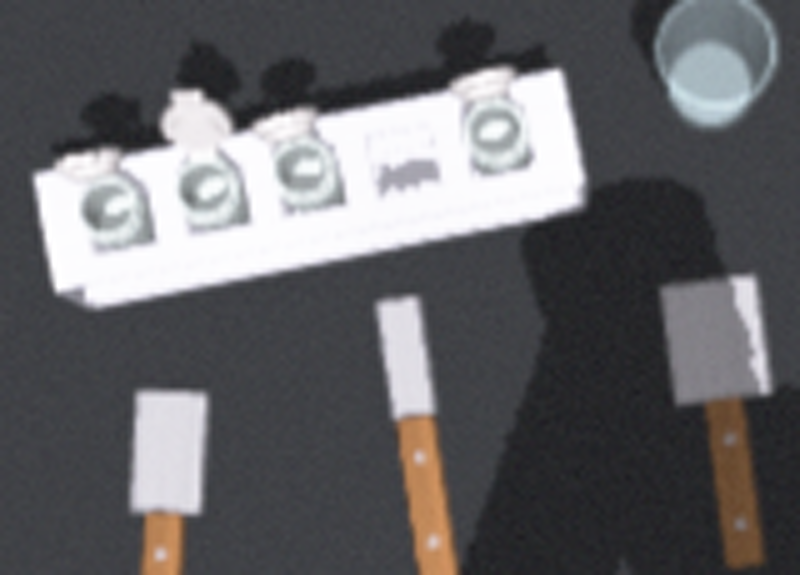

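View pics/t0b.png

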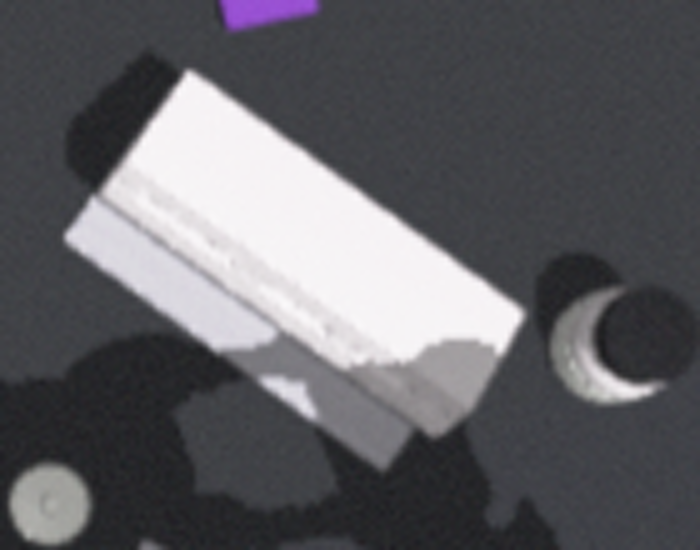

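View pics/s0a.png

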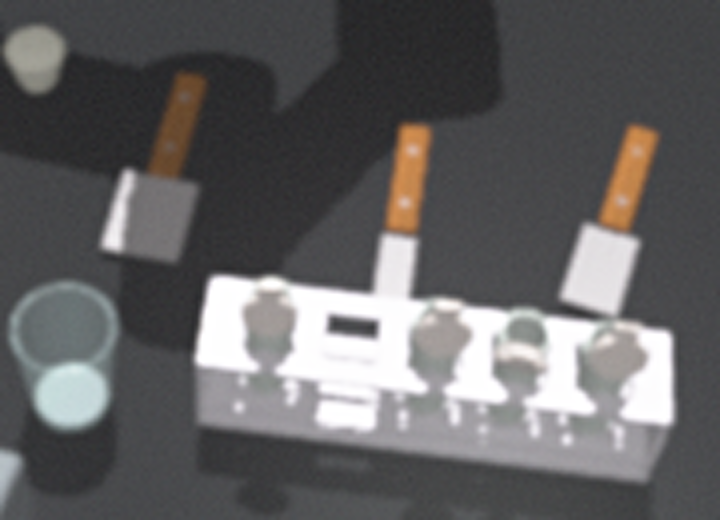

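```bash
python3 - <<'E'
from h import *
c=cam('top'); d=np.load('pics/top0.npy'); P=cloud(d,c)
np.set_printoptions(precision=4,suppress=True)
def a(u,v): return 190+u/5,110+v/5
def b(u,v): return 370+u/5,110+v/5
print('rack top corners')
for p in [(35,175),(560,70),(583,190),(58,290)]: print(ray(*a(*p),c,.08))
print('spat mid: blade tip, shoulder, ', ray(*a(170,392),c,.008),ray(*a(165,512),c,.008))
print('narrow', ray(*a(399,300),c,.008),ray(*a(415,417),c,.008), ray(277.5,226,c,.008))
print('wide', ray(*a(709,281),c,.008),ray(*a(724,402),c,.008))
print('rims',[ray(*a(*p),c,.111) for p in [(107,210),(208,190),(307,167),(497,130)]])
print('block cloud')
for p in [(190,75),(525,315),(440,435),(105,190),(270,180),(330,260),(400,400),(90,220),(385,468)]:
    u,v=b(*p); print(p,P[int(v),int(u)])
E
```

```text
rack top corners
[0.603  0.3301 0.08  ]
[0.6614 0.036  0.08  ]
[0.5928 0.0235 0.08  ]
[0.538  0.3166 0.08  ]
spat mid: blade tip, shoulder,  [0.487  0.2684 0.008 ] [0.4164 0.2708 0.008 ]
narrow [0.5406 0.1339 0.008 ] [0.4711 0.1245 0.008 ] [0.375  0.1115 0.008 ]
wide [ 0.5508 -0.0499  0.008 ] [ 0.4785 -0.058   0.008 ]
rims [array([0.5776, 0.2827, 0.111 ]), array([0.5883, 0.2279, 0.111 ]), array([0.6008, 0.174 , 0.111 ]), array([0.6208, 0.07  , 0.111 ])]
block cloud
(190, 75) [ 0.6594 -0.2669  0.071 ]
(525, 315) [ 0.5285 -0.4817 -0.0009]
(440, 435) [ 0.4562 -0.4264  0.0029]
(105, 190) [ 0.5928 -0.2163  0.0726]
(270, 180) [ 0.5966 -0.309   0.0803]
(330, 260) [ 0.5489 -0.3385  0.0923]
(400, 400) [ 0.4714 -0.3809  0.0749]
(90, 220) [ 0.5866 -0.2185  0.007 ]
(385, 468) [ 0.4385 -0.3924  0.0042]
```

```bash
cat >> h.py <<'E'
def tdir(yaw,pitch=0):
    # tool frame: y forward along yaw (pitched down by pitch), x to left, z down
    y,p=np.radians(yaw),np.radians(pitch)
    Y=np.array([np.cos(y)*np.cos(p),np.sin(y)*np.cos(p),-np.sin(p)])
    X=np.array([-np.sin(y),np.cos(y),0])
    return np.stack([X,Y,np.cross(X,Y)],1)
def go(pos,yaw=None,pitch=0,Rt=None,st=None):
    st=st or state(); R0=rot(st['ee_rot'])
    if Rt is None: Rt=tdir(yaw,pitch)
    s=R0.T@(np.array(pos)-st['position'])*100
    r=R.from_matrix(R0.T@Rt).as_rotvec(degrees=True)
    print('row',np.round(s,2),np.round(r,1))
def info():
    s=state(); print('t',round(s['time'],2),'pos',np.round(s['position'],4),'q',np.round(s['joint_pos'],2),'F',np.round(s['contact_force'],1),'gap',round(s['finger_gap'],3)); 
    Rm=rot(s['ee_rot']); print('tool y yaw %.1f pitch %.1f'%(np.degrees(np.arctan2(Rm[1,1],Rm[0,1])),-np.degrees(np.arcsin(Rm[2,1]))),'x.z',round(Rm[2,0],3)); return s
E
python3 - <<'E'
from h import *
info(); go([.60,.177,.30],11)
go([.42,-.15,.30],-60)
E
```

```text
t 0.15 pos [ 0.2268 -0.4732  0.2478] q [-1.27  0.34  1.52 -0.    1.28 -0.15] F [-0.1 -0.5  0.5] gap 0.999
tool y yaw -154.4 pitch 0.0 x.z -0.001
row [-42.52 -61.75  -5.16] [-1.000e-01 -0.000e+00 -1.654e+02]
row [-20.8  -31.39  -5.19] [ -0.1   0.  -94.4]
```

{"api": "play_rows", "payload": {
  "steps": [
    [-20.8,-31.4,-5.2,0,0,-94,1],
    [-20.8,-31.4,-5.2,0,0,-94,1],
    [-20.8,-31.4,-5.2,0,0,-94,1],
    [-20.8,-31.4,-5.2,0,0,-94,1],
    [-20.8,-31.4,-5.2,0,0,-94,1],
    [-20.8,-31.4,-5.2,0,0,-94,1],
    [-42.5,-61.7,-5.2,0,0,-110,1],
    [-42.5,-61.7,-5.2,0,0,-120,1],
    [-42.5,-61.7,-5.2,0,0,-130,1],
    [-42.5,-61.7,-5.2,0,0,-140,1]
  ],
  "grip_force": 40
}}

```text
time: 1.4
position: [0.5385, 0.0665, 0.2999]
ee_rot: [-0.0, 0.929, 0.37, 0.0]
contact_force: [0.4, -0.9, -0.1]
finger_gap: -0.001
```

```bash
python3 - <<'E'
from h import *
info(); go([.60,.177,.30],11)
E
```

```text
t 1.4 pos [0.5385 0.0665 0.2999] q [-0.02  0.34  1.38  0.    1.42 -0.78] F [ 0.4 -0.9 -0.1] gap -0.001
tool y yaw -46.6 pitch 0.0 x.z 0.0
row [12.06 -3.81 -0.  ] [ -0.   -0.  -57.6]
```

{"api": "play_rows", "payload": {
  "steps": [
    [12.1,-3.8,0,0,0,-57.6,1],
    [12.1,-3.8,0,0,0,-57.6,1],
    [12.1,-3.8,0,0,0,-57.6,1],
    [12.1,-3.8,0,0,0,-57.6,1],
    [12.1,-3.8,0,0,0,-57.6,1],
    [12.1,-3.8,0,0,0,-57.6,1],
    [12.1,-3.8,0,0,0,-57.6,1]
  ]
}}

```text
time: 2.28
position: [0.6002, 0.1773, 0.2996]
ee_rot: [-0.001, 0.636, 0.771, -0.0]
contact_force: [-0.5, -0.4, 0.4]
finger_gap: 0.0
```

```bash
python3 - <<'E'
from h import *
s=info()
p,d=camera('wrist'); cv2.imwrite('pics/w1.png',p); np.savez('pics/w1.npz',d=d,pos=s['position'],rot=s['ee_rot'])
E
```

```text
t 2.27 pos [0.6002 0.1773 0.2996] q [ 0.16  0.51  1.13  0.    1.51 -1.6 ] F [-0.5 -0.4  0.4] gap 0.0
tool y yaw 11.0 pitch 0.1 x.z 0.001
```

View pics/w1.png

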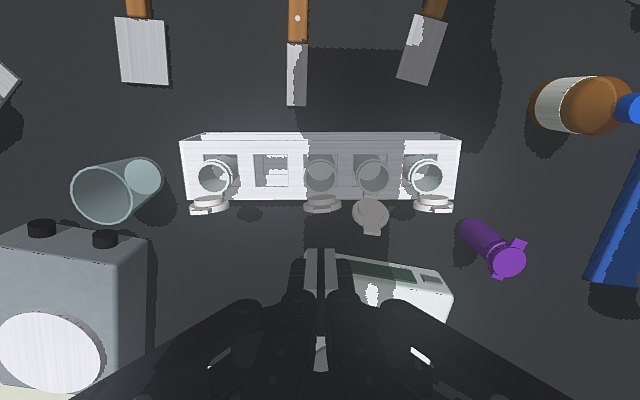

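```bash
python3 - <<'E'
from h import *
np.set_printoptions(precision=4,suppress=True)
z=np.load('pics/w1.npz'); st=dict(position=z['pos'],ee_rot=z['rot']); c=cam('wrist',st); P=cloud(z['d'],c)
img=cv2.imread('pics/w1.png'); crop(img,170,120,470,250,2.6,'w1c.png')
a=np.radians(11.2); rx=np.array([np.cos(a),np.sin(a),0]); ry=np.array([-np.sin(a),np.cos(a),0])
m=(P[...,2]>.085)&(P[...,2]<.18)
v,u=np.mgrid[0:400,0:640]; m&=(v>120)&(v<245)&(u>175)&(u<465)
# rack frame about approx origin
o=np.array([.6,.177,0])
Q=np.stack([(P-o)@rx,(P-o)@ry,P[...,2]],-1)
for u0,u1 in [(185,235),(300,345),(350,392),(405,455)]:
    mm=m&(u>=u0)&(u<=u1); q=Q[mm]
    cap=q[q[:,2]>.122]
    print(u0,'n',len(q),'cap n',len(cap)); 
    if len(cap): print('  x',np.percentile(cap[:,0],[2,50,98]),'y',np.percentile(cap[:,1],[2,50,98]),'z',np.percentile(cap[:,2],[50,98,100]))
    rim=q[(q[:,2]>.106)&(q[:,2]<.114)]; print('  rim x',np.percentile(rim[:,0],[2,50,98]),'y',np.percentile(rim[:,1],[2,50,98]))
top=Q[(abs(P[...,2]-.08)<.004)&(v>120)&(v<215)&(u>175)&(u<465)]
print('racktop',top.min(0),top.max(0), np.percentile(top,[2,98],axis=0))
E
```

```text
185 n 1466 cap n 600
  x [0.0136 0.0179 0.0232] y [-0.1206 -0.102  -0.0885] z [0.1422 0.1589 0.1597]
  rim x [-0.016   0.0014  0.0175] y [-0.1232 -0.1061 -0.0909]
300 n 1192 cap n 560
  x [0.0127 0.0169 0.0236] y [-0.0146  0.0024  0.0188] z [0.142  0.1587 0.1599]
  rim x [-0.0156  0.002   0.0177] y [-0.0154  0.0007  0.0166]
350 n 1757 cap n 953
  x [0.0213 0.0309 0.0429] y [0.0329 0.0484 0.0653] z [0.1372 0.1531 0.1545]
  rim x [-0.0153  0.0072  0.0213] y [0.0385 0.0529 0.0703]
405 n 1447 cap n 594
  x [0.0134 0.0175 0.0238] y [0.0911 0.1047 0.1235] z [0.1419 0.1586 0.1598]
  rim x [-0.0153  0.0014  0.0185] y [0.0922 0.1083 0.1244]
racktop [-0.0328 -0.1496  0.076 ] [0.0344 0.1509 0.084 ] [[-0.032  -0.1458  0.0771]
 [ 0.0325  0.1469  0.0812]]
```

View pics/w1c.png

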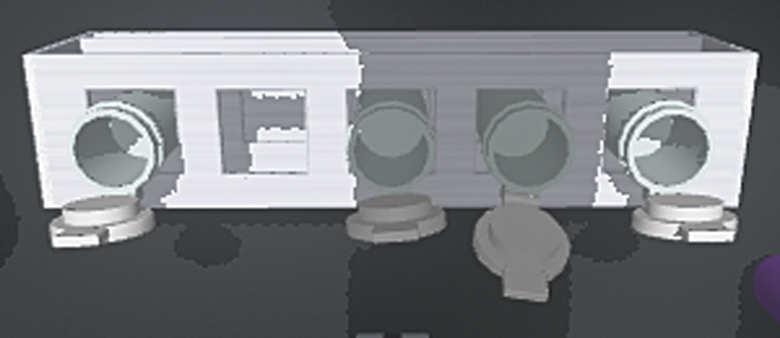

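{"api": "play_rows", "payload": {
  "steps": [
    [5.2,6.6,0,0,0,0,1],
    [5.2,6.6,5,0,0,0,1],
    [5.2,6.6,10,0,0,0,1],
    [5.2,6.6,14.2,0,0,0,1],
    [5.2,6.6,14.2,0,0,0,1],
    [5.2,5.3,14.2,0,0,0,1],
    [5.2,3.8,14.2,0,0,0,1],
    [5.2,2.4,14.2,0,0,0,1],
    [5.2,1.2,14.2,0,0,0,1],
    [5.2,0.2,14.2,0,0,0,1]
  ]
}}

```text
time: 3.58
position: [0.5932, 0.2289, 0.1605]
ee_rot: [0.001, 0.637, 0.771, 0.002]
contact_force: [0.5, 0.9, 0.7]
finger_gap: 0.001
```

```bash
cat >> h.py <<'E'
def snap(n,name,box=None,s=1):
    st=state(); p,d=camera(n); np.savez(f'pics/{name}.npz',d=d,pos=st['position'],rot=st['ee_rot'])
    if box: crop(p,*box,s,name+'.png')
    else: cv2.imwrite(f'pics/{name}.png',p)
E
python3 - <<'E'
from h import *
info(); snap('wrist','w2'); snap('scene','s2',(260,150,440,310),4)
a=np.radians(11.2);rx=np.array([np.cos(a),np.sin(a),0]); ry=np.array([-np.sin(a),np.cos(a),0]); q=state()['position']-[.6,.177,0]; print(q@rx,q@ry)
E
```

```text
t 3.58 pos [0.5932 0.2289 0.1605] q [ 0.25  0.62  1.32  0.    1.2  -1.51] F [0.5 0.9 0.7] gap 0.001
tool y yaw 10.9 pitch -0.2 x.z 0.001
0.002516674340701119 0.05238230386924388
```

View pics/w2.png

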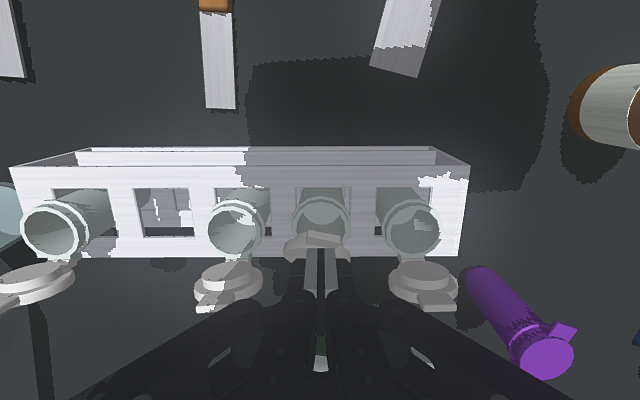

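View pics/s2.png

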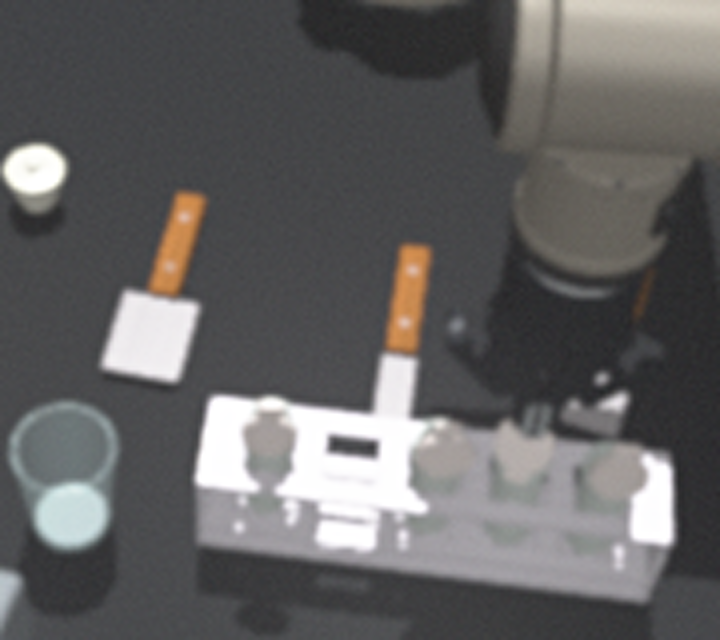

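{"api": "play_rows", "payload": {
  "steps": [
    [0,-0.9,0.3,0,0,0,1],
    [0,-1.0,1,0,0,0,1],
    [0,-1.0,1.8,0,0,0,1],
    [0,-0.9,2.4,0,0,0,1],
    [0,-0.9,2.6,0,0,0,1],
    [0,-0.9,2.6,0,0,0,1]
  ]
}}

```text
time: 4.42
position: [0.5832, 0.2274, 0.135]
ee_rot: [-0.0, 0.637, 0.771, 0.001]
contact_force: [-6.9, -1.7, 14.3]
finger_gap: -0.0
```

```bash
python3 - <<'E'
from h import *
info(); snap('wrist','w3'); 
E
```

```text
t 4.42 pos [0.5832 0.2274 0.135 ] q [ 0.25  0.62  1.38  0.    1.13 -1.51] F [-6.9 -1.7 14.3] gap -0.0
tool y yaw 10.9 pitch -0.1 x.z 0.001
```

View pics/w3.png

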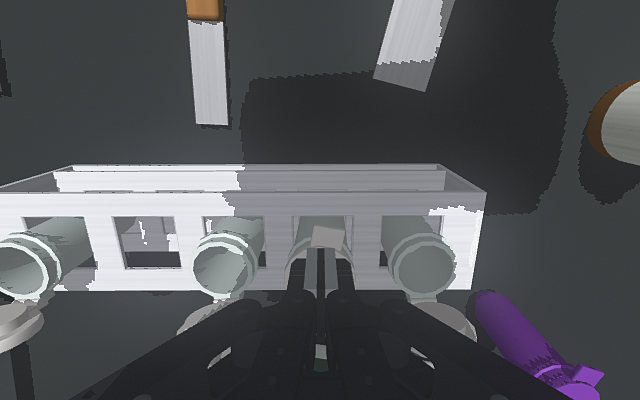

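{"api": "play_rows", "payload": {
  "steps": [
    [0,0,-6,0,0,0,1],
    [2.6,3,-6.5,0,0,0,1],
    [5.3,6.2,-6.5,0,0,0,1],
    [5.3,6.2,-2.3,0,0,0,1],
    [5.3,6.2,-2.3,0,0,0,1],
    [5.3,4.8,-2.3,0,0,0,1],
    [5.3,3.4,-2.3,0,0,0,1],
    [5.3,2.0,-2.3,0,0,0,1],
    [5.3,0.8,-2.3,0,0,0,1],
    [5.3,0,-2.2,0,0,0,1]
  ]
}}

```text
time: 5.72
position: [0.5735, 0.2791, 0.1587]
ee_rot: [0.001, 0.637, 0.771, 0.002]
contact_force: [-0.2, 0.2, -0.2]
finger_gap: -0.003
```

```bash
cat >> h.py <<'E'
_a=np.radians(11.2);RX=np.array([np.cos(_a),np.sin(_a),0]); RY=np.array([-np.sin(_a),np.cos(_a),0])
def rk():
    q=state()['position']-np.array([.6,.177,0]); print('rack x %.4f y %.4f z %.4f'%(q@RX,q@RY,q[2]))
E
python3 - <<'E'
from h import *
info(); rk(); snap('wrist','w4'); 
E
```

```text
t 5.72 pos [0.5735 0.2791 0.1587] q [ 0.33  0.62  1.32  0.    1.2  -1.43] F [-0.2  0.2 -0.2] gap -0.003
tool y yaw 10.9 pitch -0.2 x.z 0.002
rack x -0.0062 y 0.1053 z 0.1587
```

View pics/w4.png

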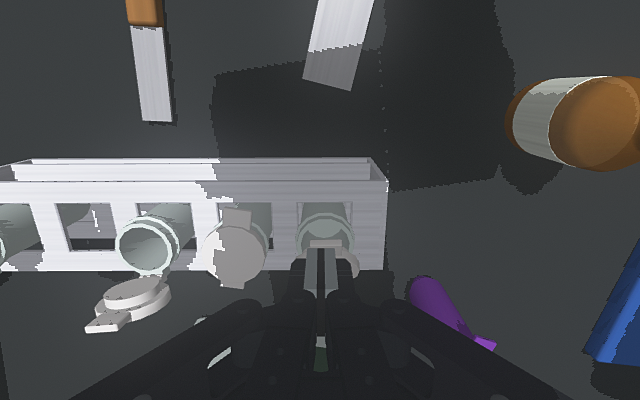

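{"api": "play_rows", "payload": {
  "steps": [
    [0,0,0.8,0,0,0,1],
    [0,0,1.6,0,0,0,1],
    [0,0,2.3,0,0,0,1],
    [0,0,2.4,0,0,0,1],
    [0,0,2.4,0,0,0,1]
  ]
}}

```text
time: 6.4
position: [0.5726, 0.279, 0.1349]
ee_rot: [0.0, 0.637, 0.771, 0.001]
contact_force: [-2.9, -1.7, 9.0]
finger_gap: -0.0
```

{"api": "play_rows", "payload": {
  "steps": [
    [0,0,-6,0,0,0,1],
    [-3,6.2,-6.5,0,0,0,1],
    [-9,6.2,-6.5,0,0,0,1],
    [-10.4,6.2,-6.5,0,0,0,1],
    [-10.4,6.2,-2.3,0,0,0,1],
    [-10.4,6.2,-2.3,0,0,0,1],
    [-10.4,4.8,-2.3,0,0,0,1],
    [-10.4,3.4,-2.3,0,0,0,1],
    [-10.4,2.0,-2.3,0,0,0,1],
    [-10.4,0.8,-2.3,0,0,0,1]
  ]
}}

```text
time: 7.65
position: [0.6001, 0.1793, 0.1596]
ee_rot: [0.001, 0.636, 0.771, 0.002]
contact_force: [0.6, -0.2, 0.1]
finger_gap: -0.001
```

```bash
python3 - <<'E'
from h import *
info(); rk(); snap('wrist','w5'); 
E
```

```text
t 7.65 pos [0.6001 0.1793 0.1596] q [ 0.17  0.6   1.35  0.    1.18 -1.59] F [ 0.6 -0.2  0.1] gap -0.001
tool y yaw 10.9 pitch -0.3 x.z 0.001
rack x 0.0006 y 0.0023 z 0.1596
```

View pics/w5.png

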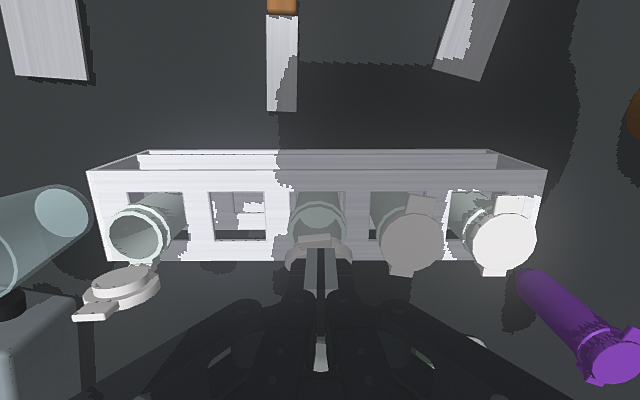

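{"api": "play_rows", "payload": {
  "steps": [
    [0,-0.7,0,0,0,0,1],
    [0,-0.7,0.8,0,0,0,1],
    [0,-0.7,1.6,0,0,0,1],
    [0,-0.7,2.4,0,0,0,1],
    [0,-0.7,2.5,0,0,0,1],
    [0,-0.7,2.5,0,0,0,1]
  ]
}}

```text
time: 8.45
position: [0.592, 0.1778, 0.1349]
ee_rot: [0.001, 0.636, 0.771, 0.002]
contact_force: [-3.3, -0.2, 7.7]
finger_gap: 0.005
```

{"api": "play_rows", "payload": {
  "steps": [
    [0,0,-6,0,0,0,1],
    [-3,6.2,-6.5,0,0,0,1],
    [-9,6.2,-6.5,0,0,0,1],
    [-10.6,6.2,-6.5,0,0,0,1],
    [-10.6,6.2,-2.3,0,0,0,1],
    [-10.6,6.2,-2.3,0,0,0,1],
    [-10.6,4.8,-2.3,0,0,0,1],
    [-10.6,3.4,-2.3,0,0,0,1],
    [-10.6,2.0,-2.3,0,0,0,1],
    [-10.6,0.8,-2.3,0,0,0,1]
  ]
}}

```text
time: 9.7
position: [0.6202, 0.076, 0.1596]
ee_rot: [0.001, 0.636, 0.772, 0.002]
contact_force: [0.2, -0.1, 0.0]
finger_gap: -0.001
```

```bash
python3 - <<'E'
from h import *
info(); rk(); snap('wrist','w6'); 
E
```

```text
t 9.7 pos [0.6202 0.076  0.1596] q [-0.    0.6   1.36  0.    1.18 -1.77] F [ 0.2 -0.1  0. ] gap -0.001
tool y yaw 11.0 pitch -0.3 x.z 0.001
rack x 0.0002 y -0.1030 z 0.1596
```

View pics/w6.png

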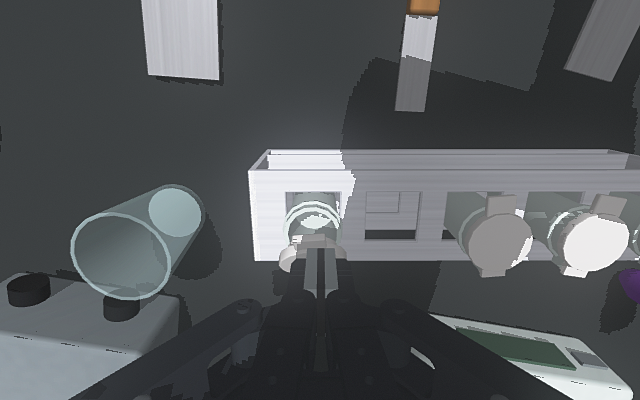

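{"api": "play_rows", "payload": {
  "steps": [
    [0,-0.7,0,0,0,0,1],
    [0,-0.7,0.8,0,0,0,1],
    [0,-0.7,1.6,0,0,0,1],
    [0,-0.7,2.4,0,0,0,1],
    [0,-0.7,2.5,0,0,0,1],
    [0,-0.7,2.5,0,0,0,1]
  ]
}}

```text
time: 10.5
position: [0.612, 0.0745, 0.1349]
ee_rot: [0.001, 0.636, 0.772, 0.002]
contact_force: [-3.3, -0.7, 8.0]
finger_gap: 0.001
```

{"api": "play_rows", "payload": {
  "steps": [
    [0,0,-6,0,0,0,1],
    [3,0,-12,0,0,0,0.4],
    [9,-4,-16,0,0,0,0.4],
    [10,-8,-16,0,0,0,0.4],
    [10,-10,-16,0,0,0,0.4],
    [10,-10,-16,0,0,0,0.4]
  ]
}}

```text
time: 11.25
position: [0.4935, 0.1536, 0.2948]
ee_rot: [0.001, 0.636, 0.772, 0.002]
contact_force: [-0.2, 0.2, 1.0]
finger_gap: 0.598
```

```bash
python3 - <<'E'
from h import *
st=info(); rk(); snap('wrist','w7'); snap('scene','s7',(260,150,440,310),4)
z=np.load('pics/w7.npz'); c=cam('wrist',dict(position=z['pos'],ee_rot=z['rot'])); P=cloud(z['d'],c)
o=np.array([.6,.177,0]); Q=np.stack([(P-o)@RX,(P-o)@RY,P[...,2]],-1)
for y in [-.107,0.001,.054,.108]:
    for x in [-.02,-.01,0,.01]:
        m=(abs(Q[...,0]-x)<.004)&(abs(Q[...,1]-y)<.01)&(Q[...,2]>.09)&(Q[...,2]<.2)
        print(y,x,m.sum(),np.round(np.median(Q[m][:,2]),4))
E
```

```text
t 11.25 pos [0.4935 0.1536 0.2948] q [ 0.15  0.29  1.47  0.    1.38 -1.61] F [-0.2  0.2  1. ] gap 0.598
tool y yaw 11.1 pitch -0.2 x.z 0.001
rack x -0.1090 y -0.0023 z 0.2948
-0.107 -0.02 112 0.1153
-0.107 -0.01 153 0.1172
-0.107 0 97 0.1173
-0.107 0.01 61 0.1172
0.001 -0.02 111 0.1152
0.001 -0.01 144 0.1171
0.001 0 122 0.1174
0.001 0.01 120 0.1172
0.054 -0.02 35 0.1149
0.054 -0.01 105 0.1167
0.054 0 64 0.1173
0.054 0.01 62 0.1173
0.108 -0.02 108 0.1151
0.108 -0.01 169 0.1168
0.108 0 117 0.1172
0.108 0.01 87 0.1172
```

View pics/w7.png

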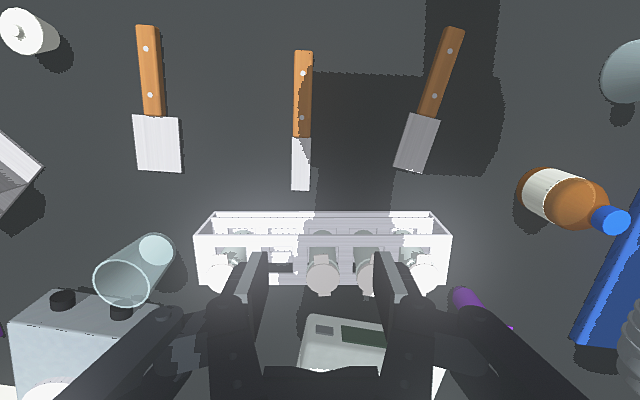

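View pics/s7.png

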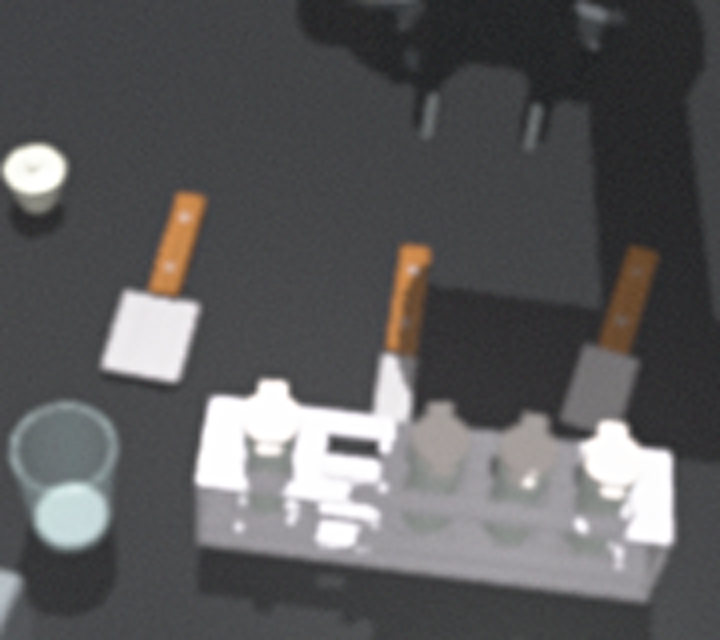

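```bash
python3 - <<'E'
from h import *
c=cam('top')
b=lambda u,v:(370+u/5,110+v/5)
A=ray(*b(97,193),c,.067);B=ray(*b(437,437),c,.067);print(A,B,np.linalg.norm(A-B),np.degrees(np.arctan2(*(A-B)[[1,0]])))
m=(A+B)/2;print(m)
go(m+np.array([-.81,.59,0])*.10+[0,0,.13],-36,-35)
go(m+np.array([-.81,.59,0])*.16+[0,0,.15],-36,-30)
E
```

```text
[ 0.59211283 -0.21270365  0.067     ] [ 0.45078814 -0.40381262  0.067     ] 0.2376874159971067 53.5171512532885
[ 0.52145048 -0.30825814  0.067     ]
row [-38.48 -13.07   9.64] [-32.8 -14.5  45.4]
row [-34.08 -17.15   7.63] [-28.1 -12.4  45.8]
```

{"api": "play_rows", "payload": {
  "steps": [
    [-34,-17,7.6,-28,-12.4,45.8,0.4],
    [-34,-17,7.6,-28,-12.4,45.8,0.4],
    [-34,-17,7.6,-28,-12.4,45.8,0.4],
    [-34,-17,7.6,-28,-12.4,45.8,0.4],
    [-34,-17,7.6,-28,-12.4,45.8,0.4],
    [-34,-17,7.6,-28,-12.4,45.8,0.4],
    [-34,-17,7.6,-28,-12.4,45.8,0.4],
    [-34,-17,7.6,-28,-12.4,45.8,0.4]
  ]
}}

```text
time: 12.35
position: [0.393, -0.2149, 0.2167]
ee_rot: [0.229, 0.862, 0.437, 0.116]
contact_force: [0.4, 0.6, -0.3]
finger_gap: 0.604
```

```bash
python3 - <<'E'
from h import *
st=info(); snap('wrist','w8')
E
```

```text
t 12.35 pos [ 0.393  -0.2149  0.2167] q [-0.69  0.02  2.16  0.07  0.44 -1.68] F [ 0.4  0.6 -0.3] gap 0.604
tool y yaw -36.2 pitch -29.8 x.z -0.0
```

View pics/w8.png

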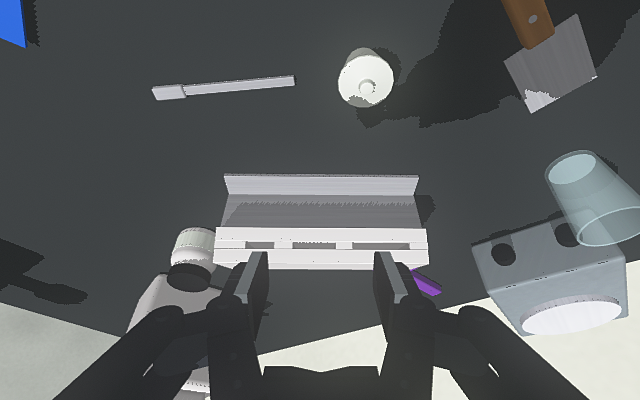

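```bash
python3 - <<'E'
from h import *
np.set_printoptions(precision=4,suppress=True)
img=cv2.imread('pics/w8.png'); crop(img,210,215,435,275,3.5,'w8c.png')
z=np.load('pics/w8.npz'); c=cam('wrist',dict(position=z['pos'],ee_rot=z['rot'])); P=cloud(z['d'],c)
g=cv2.cvtColor(img,cv2.COLOR_BGR2GRAY)
for v in range(222,275,2): print(v,g[v,230],P[v,230], g[v,340],P[v,340])
E
```

```text
222 112 [ 0.4667 -0.4008  0.0502] 116 [ 0.5439 -0.2962  0.0498]
224 117 [ 0.4664 -0.3995  0.0539] 119 [ 0.5441 -0.2965  0.0526]
226 100 [ 0.4669 -0.3993  0.0567] 112 [ 0.5446 -0.2969  0.055 ]
228 230 [ 0.4599 -0.3883  0.0685] 249 [ 0.5333 -0.29    0.0677]
230 225 [ 0.4616 -0.3899  0.0696] 226 [ 0.535  -0.2912  0.0689]
232 226 [ 0.462  -0.3897  0.0722] 227 [ 0.5361 -0.292   0.0707]
234 227 [ 0.4632 -0.3905  0.0739] 226 [ 0.285  -0.1354  0.2842]
236 227 [ 0.4641 -0.391   0.0759] 227 [ 0.5371 -0.2929  0.0753]
238 228 [ 0.4644 -0.3907  0.0785] 228 [ 0.5377 -0.2934  0.0774]
240 247 [ 0.4655 -0.3913  0.0804] 223 [ 0.5381 -0.2938  0.0797]
242 226 [ 0.4658 -0.3909  0.083 ] 227 [ 0.5394 -0.2948  0.0812]
244 226 [ 0.4676 -0.3927  0.0839] 227 [ 0.5405 -0.2956  0.083 ]
246 228 [ 0.4683 -0.3929  0.0861] 227 [ 0.5412 -0.2961  0.085 ]
248 139 [ 0.4694 -0.3937  0.0878] 232 [ 0.5415 -0.2964  0.0874]
250 226 [ 0.4696 -0.3932  0.0904] 229 [ 0.5419 -0.2968  0.0896]
252 225 [ 0.4705 -0.3935  0.0924] 226 [ 0.5433 -0.2978  0.0911]
254 226 [ 0.472  -0.395   0.0937] 227 [ 0.5422 -0.2972  0.0944]
256 227 [ 0.4718 -0.3939  0.0967] 226 [ 0.5452 -0.2992  0.0947]
258 227 [ 0.4737 -0.3957  0.0976] 228 [ 0.5445 -0.2989  0.0977]
260 227 [ 0.4745 -0.3961  0.0996] 228 [ 0.5447 -0.2991  0.1   ]
262 250 [ 0.4752 -0.3964  0.1016] 225 [ 0.5471 -0.3008  0.1008]
264 217 [ 0.4851 -0.4091  0.095 ] 217 [ 0.554  -0.3053  0.0984]
266 221 [ 0.4997 -0.4282  0.0843] 218 [ 0.5729 -0.3173  0.0881]
268 117 [ 0.5959 -0.5583 -0.0009] 231 [ 0.5942 -0.3309  0.0764]
270 77 [ 0.6004 -0.5633 -0.0008] 74 [ 0.7149 -0.4075 -0.0009]
272 81 [ 0.6058 -0.5694 -0.0013] 83 [ 0.7211 -0.4115 -0.001 ]
274 68 [ 0.3627 -0.2403  0.2161] 83 [ 0.7258 -0.4147 -0.0002]
```

View pics/w8c.png

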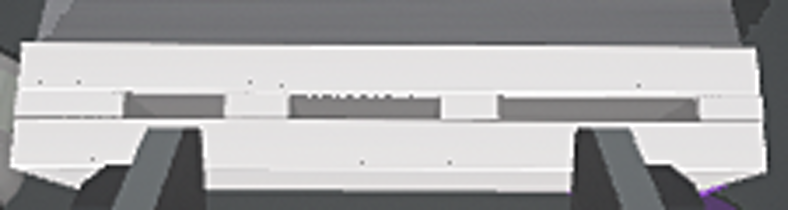

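```bash
python3 - <<'E'
from h import *
np.set_printoptions(precision=4,suppress=True)
z=np.load('pics/w8.npz'); c=cam('wrist',dict(position=z['pos'],ee_rot=z['rot'])); P=cloud(z['d'],c)
v,u=np.mgrid[0:400,0:640]
m=(v>=230)&(v<=239)&(u>222)&(u<420)|(v>=251)&(v<=260)&(u>270)&(u<370)|(v>=228)&(v<=260)&(u>219)&(u<238)
X=P[m]; n=np.array([-.73,.54,.42])
X=X[(X[:,2]>.05)&(X[:,2]<.12)]
for _ in range(4):
    o=X.mean(0); n=np.linalg.svd(X-o)[2][2]; r=(X-o)@n; X=X[abs(r)<max(.001,2.5*r.std())]
n*=np.sign(n[2]); print('n',n,'rms',r.std(),'tilt',np.degrees(np.arcsin(n[2])),'yaw',np.degrees(np.arctan2(-n[1],-n[0])))
def hit(uc,vc):
    uu,vv=210+(uc-.5*2.5)/3.5,215+(vc-1.25)/3.5
    f,cx,cy,T=c; d=T[:3,:3]@[(uu-cx)/f,(vv-cy)/f,1]; p=T[:3,3]; return p+d*((o-p)@n)/(d@n)
E={'n':[(123,106),(225,106)],'m':[(288,107),(441,108)],'w':[(498,108),(700,109)]}
mm={}
for k,(a,b) in E.items():
    a,b=hit(*a),hit(*b); mm[k]=(a+b)/2; print(k,np.linalg.norm(a-b),(a+b)/2, np.degrees(np.arctan2(*(b-a)[[1,0]])))
L=hit(18,100);Rr=hit(763,104); print('face edges',L,Rr,np.linalg.norm(L-Rr),np.degrees(np.arctan2(*(Rr-L)[[1,0]])))
print('heights', hit(170,92),hit(170,119),hit(365,95),hit(365,120),hit(600,97),hit(600,121))
print('bottom/top edge',hit(390,45),hit(390,168))
E
```

```text
n [-0.7253  0.5431  0.4232] rms 0.0007255185263496933 tilt 25.035938181559082 yaw -36.82507760770252
n 0.032048346952350516 [ 0.487  -0.3667  0.0849] 53.314747285059255
m 0.0482136016051807 [ 0.523  -0.3187  0.0851] 53.15576174244172
w 0.0638748809240763 [ 0.5673 -0.2594  0.085 ] 53.19427860054045
face edges [ 0.457  -0.4056  0.0835] [ 0.5979 -0.2173  0.0834] 0.2351869095943906 53.18507470325205
heights [ 0.4846 -0.3668  0.0809] [ 0.4878 -0.3685  0.0887] [ 0.5217 -0.3176  0.0815] [ 0.5244 -0.3195  0.0886] [ 0.5664 -0.2581  0.0817] [ 0.5687 -0.2603  0.0885]
bottom/top edge [ 0.521  -0.3072  0.0669] [ 0.5342 -0.317   0.1021]
```

```bash
python3 - <<'E'
from h import *
go([.43,-.064,.25],6.4,0)
E
```

```text
row [14.27 -3.44 -5.8 ] [ 28.4  11.1 -41.5]
```

{"api": "play_rows", "payload": {
  "steps": [
    [14.3,-3.4,-5.8,28.4,11.1,-41.5,0.4],
    [14.3,-3.4,-5.8,28.4,11.1,-41.5,0.4],
    [14.3,-3.4,-5.8,28.4,11.1,-41.5,0.4],
    [14.3,-3.4,-5.8,28.4,11.1,-41.5,0.4],
    [14.3,-3.4,-5.8,28.4,11.1,-41.5,0.4],
    [14.3,-3.4,-5.8,28.4,11.1,-41.5,0.4],
    [14.3,-3.4,-5.8,28.4,11.1,-41.5,0.4]
  ]
}}

```text
time: 13.28
position: [0.4303, -0.0634, 0.25]
ee_rot: [0.0, 0.667, 0.745, 0.0]
contact_force: [0.2, -0.5, 0.2]
finger_gap: 0.598
```

```bash
python3 - <<'E'
from h import *
st=info(); snap('wrist','w9')
E
```

```text
t 13.28 pos [ 0.4303 -0.0634  0.25  ] q [-0.32  0.17  1.75  0.    1.22 -2.  ] F [ 0.2 -0.5  0.2] gap 0.598
tool y yaw 6.3 pitch -0.1 x.z -0.0
```

View pics/w9.png

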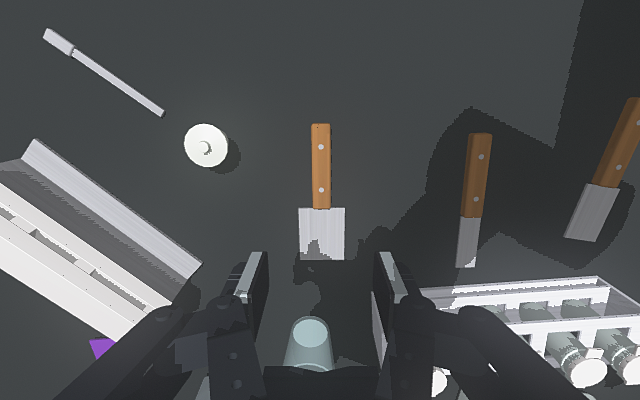

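```bash
cat >> h.py <<'E'
def handles(name,zr=(.0125,.021)):
    img=cv2.imread(f'pics/{name}.png'); z=np.load(f'pics/{name}.npz'); c=cam('wrist',dict(position=z['pos'],ee_rot=z['rot'])); P=cloud(z['d'],c)
    b,g,r=[img[...,i].astype(int) for i in range(3)]
    m=((r-b)>40)&(r>g+15)&(P[...,2]>zr[0])&(P[...,2]<zr[1])&(z['d']>0)
    n,l,s,cc=cv2.connectedComponentsWithStats(cv2.morphologyEx(m.astype(np.uint8),cv2.MORPH_CLOSE,np.ones((7,7))))
    out=[]
    for i in range(1,n):
        k=(l==i)&m
        if k.sum()<200: continue
        X=P[k]; rect=cv2.minAreaRect((X[:,:2]*1000).astype(np.float32))
        box=cv2.boxPoints(rect)/1000
        e1=box[1]-box[0]; e2=box[2]-box[1]
        L,ax=(e1,e2) if np.linalg.norm(e1)>np.linalg.norm(e2) else (e2,e1)
        if L[0]<0:L=-L
        yaw=np.arctan2(L[1],L[0]); ctr=box.mean(0); le=np.linalg.norm(L)
        print('px',cc[i].round(),'n',k.sum(),'ctr',ctr.round(4),'yaw %.1f'%np.degrees(yaw),'len %.4f wid %.4f'%(le,np.linalg.norm(ax)),'shoulder',(ctr+.05*L/le).round(4),'z',X[:,2].mean().round(4))
E
python3 - <<'E'
from h import *
handles('w9'); handles('w7')
z=np.load('pics/w9.npz'); c=cam('wrist',dict(position=z['pos'],ee_rot=z['rot']))
print([ray(*p,c,zz).round(4) for p,zz in [((321,124),.016),((321.5,208),.016),((322,260),.0095),((299,209),.0095),((344,209),.0095)]])
E
```

```text
px [623. 150.] n 1304 ctr [0.3682 0.273 ] yaw -1.8 len 0.0983 wid 0.0234 shoulder [0.4182 0.2714] z 0.0149
px [321. 165.] n 1552 ctr [ 0.4309 -0.0625] yaw 6.9 len 0.0986 wid 0.0214 shoulder [ 0.4806 -0.0565] z 0.015
px [477. 175.] n 1439 ctr [0.4226 0.1175] yaw 8.8 len 0.0984 wid 0.0217 shoulder [0.472  0.1252] z 0.015
px [149.  69.] n 1637 ctr [ 0.4317 -0.0619] yaw 6.9 len 0.0994 wid 0.0226 shoulder [ 0.4813 -0.0559] z 0.015
px [442.  71.] n 1598 ctr [0.3678 0.2736] yaw -2.5 len 0.0990 wid 0.0220 shoulder [0.4178 0.2714] z 0.0149
px [302.  93.] n 1513 ctr [0.4231 0.1185] yaw 8.5 len 0.0994 wid 0.0216 shoulder [0.4725 0.1258] z 0.015
[array([ 0.3827, -0.0674,  0.016 ]), array([ 0.4791, -0.0561,  0.016 ]), array([ 0.5514, -0.0474,  0.0095]), array([ 0.4857, -0.0826,  0.0095]), array([ 0.4798, -0.0288,  0.0095])]
```

```bash
python3 - <<'E'
from h import *
go([.4339,-.0621,.020],6.9,0)
E
```

```text
row [ 0.1   0.37 23.01] [ 0.1  0.  -0.6]
```

{"api": "play_rows", "payload": {
  "steps": [
    [0.1,0.4,6,0,0,-0.6,0.4],
    [0.1,0.4,12,0,0,-0.6,0.4],
    [0.1,0.4,18,0,0,-0.6,0.4],
    [0.1,0.4,21,0,0,-0.6,0.4],
    [0.1,0.4,23,0,0,-0.6,0.4],
    [0.1,0.4,23,0,0,-0.6,0.4],
    [0.1,0.4,23,0,0,-0.6,0.4]
  ]
}}

```text
time: 14.2
position: [0.4346, -0.0621, 0.0211]
ee_rot: [0.001, 0.663, 0.748, 0.001]
contact_force: [-0.2, 0.2, 0.4]
finger_gap: 0.598
```

{"api": "play_rows", "payload": {
  "steps": [
    [0,0,0,0,0,0,1],
    [0,0,0,0,0,0,1],
    [0,0,0,0,0,0,1],
    [0,0,0,0,0,0,1],
    [0,0,0,0,0,0,1],
    [0,0,0,0,0,0,1]
  ],
  "grip_force": 60
}}

```text
time: 14.95
position: [0.4352, -0.0623, 0.0223]
ee_rot: [0.002, 0.663, 0.748, 0.001]
contact_force: [-2.1, 0.2, 8.8]
finger_gap: 0.239
```

```bash
python3 - <<'E'
from h import *
info(); snap('wrist','w10')
E
```

```text
t 14.95 pos [ 0.4352 -0.0623  0.0223] q [-0.32  0.53  2.01  0.    0.59 -2.01] F [-2.1  0.2  8.8] gap 0.239
tool y yaw 6.9 pitch -0.3 x.z -0.002
```

View pics/w10.png

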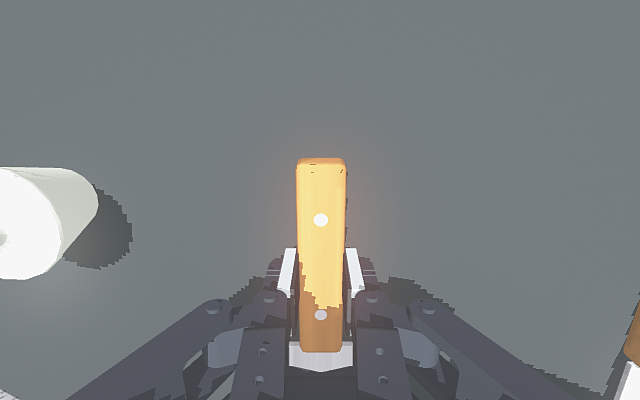

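{"api": "play_rows", "payload": {
  "steps": [
    [0,0,-1,0,0,0,1],
    [0,0,-3,0,0,0,1],
    [0,0,-8,0,0,0,1],
    [0,0,-14,0,0,0,1],
    [0,0,-20,0,0,0,1],
    [0,-6,-21,0,0,0,1],
    [0,-6,-21,0,0,0,1],
    [0,-6,-21,0,0,0,1]
  ],
  "grip_force": 60
}}

```text
time: 16.0
position: [0.3748, -0.0693, 0.2327]
ee_rot: [0.003, 0.664, 0.748, 0.002]
contact_force: [1.0, 0.9, -1.4]
finger_gap: 0.237
```

```bash
cat >> h.py <<'E'
SL={'n':np.array([.487,-.3667,.085]),'m':np.array([.523,-.3187,.085]),'w':np.array([.5673,-.2594,.085])}
BY=-36.82
def ins(k,back,off,dyaw=0,dpitch=0):
    """TCP pose so that shoulder (at tool coords off) is 'back' m before slot mouth"""
    Rt=tdir(BY,25); sx=Rt[:,1]
    Rg=Rt@R.from_euler('xyz',[dpitch,0,dyaw],degrees=True).as_matrix()
    t=SL[k]-back*sx-Rg@np.array(off); go(t,Rt=Rg); print('TCP target',t.round(4)); return t,Rg
E
python3 - <<'E'
from h import *
info(); snap('wrist','w11'); snap('scene','s11')
ins('w',.11,[0,.0458,.0143])
E
```

```text
t 16.0 pos [ 0.3748 -0.0693  0.2327] q [-0.39  0.09  1.91  0.    1.14 -2.08] F [ 1.   0.9 -1.4] gap 0.237
tool y yaw 6.8 pitch -0.4 x.z -0.003
row [-11.83   6.99   6.89] [24.1  9.5 43. ]
TCP target [ 0.4591 -0.1784  0.1638]
```

View pics/w11.png

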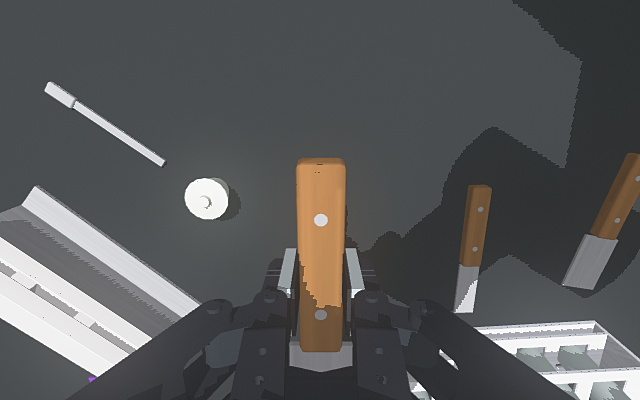

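View pics/s11.png

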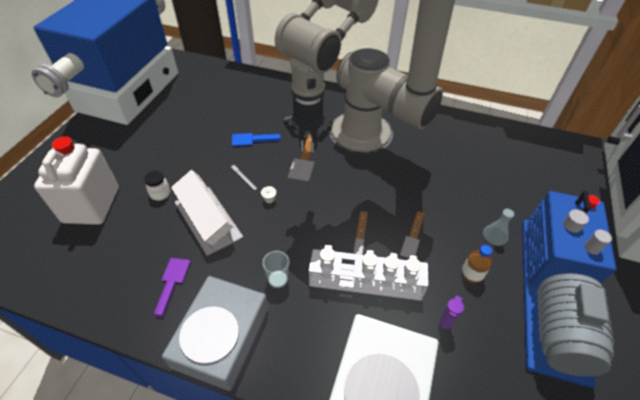

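```bash
cat >> h.py <<'E'
def inhand(name):
    img=cv2.imread(f'pics/{name}.png'); z=np.load(f'pics/{name}.npz'); m=camera_model('wrist'); f=200/np.tan(np.radians(m['fovy']/2))
    P=cloud(z['d'],(f,m['cx'],m['cy'],m['mount']))
    b,g,r=[img[...,i].astype(int) for i in range(3)]
    v,u=np.mgrid[0:400,0:640]
    k=((r-b)>40)&(r>g+15)&(z['d']>.05)&(z['d']<.25)&(u>250)&(u<400)&(v>140)
    X=P[k]; rear=X[:,1].min()
    T=X[(X[:,1]>rear+.006)&(X[:,1]<-.008)]
    A=np.c_[T[:,1],T[:,0],np.ones(len(T))]; 
    for _ in range(4):
        c=np.linalg.lstsq(A,T[:,2],rcond=None)[0]; e=T[:,2]-A@c; ok=abs(e)<max(.0008,2*e.std()); T,A=T[ok],A[ok]
    # edges
    ys=np.linspace(rear+.008,-.01,8); cs=[];ws=[]
    for y0,y1 in zip(ys[:-1],ys[1:]):
        s=T[(T[:,1]>=y0)&(T[:,1]<y1)]
        if len(s)>20: cs.append((s[:,1].mean(),(np.percentile(s[:,0],1)+np.percentile(s[:,0],99))/2)); ws.append(np.ptp(s[:,0]))
    cs=np.array(cs); l=np.polyfit(cs[:,0],cs[:,1],1)
    print('n',len(T),'rear y %.4f -> shoulder y %.4f'%(np.percentile(X[:,1],.5),np.percentile(X[:,1],.5)+.1))
    print('top z at y=0: %.4f -> mid z %.4f slope dz/dy %.2f deg roll %.2f deg'%(c[2],c[2]+.008,np.degrees(c[0]),np.degrees(c[1])))
    print('centre x at y=0 %.4f, yaw slope dx/dy %.2f deg, width'%(l[1],np.degrees(l[0])),np.median(ws).round(4))
E
python3 - <<'E'
from h import *
inhand('w11')
inhand('w10')
E
```

```text
n 3356 rear y -0.0536 -> shoulder y 0.0464
top z at y=0: 0.0072 -> mid z 0.0152 slope dz/dy 0.22 deg roll -0.02 deg
centre x at y=0 0.0006, yaw slope dx/dy -0.17 deg, width 0.0206
n 3449 rear y -0.0537 -> shoulder y 0.0463
top z at y=0: 0.0072 -> mid z 0.0152 slope dz/dy 0.29 deg roll -0.11 deg
centre x at y=0 0.0007, yaw slope dx/dy -0.05 deg, width 0.0206
```

```bash
python3 - <<'E'
from h import *
ins('w',.10,[0.0003,.046,.0150])
E
```

```text
row [-12.48   7.63   7.24] [24.1  9.5 43. ]
TCP target [ 0.4663 -0.1841  0.1603]
```

{"api": "play_rows", "payload": {
  "steps": [
    [-5,0,0,12,5,22,1],
    [-10,4,3.5,24.1,9.5,43,1],
    [-12.5,7.6,7.2,24.1,9.5,43,1],
    [-12.5,7.6,7.2,24.1,9.5,43,1],
    [-12.5,7.6,7.2,24.1,9.5,43,1],
    [-12.5,7.6,7.2,24.1,9.5,43,1],
    [-12.5,7.6,7.2,24.1,9.5,43,1],
    [-12.5,7.6,7.2,24.1,9.5,43,1]
  ]
}}

```text
time: 17.1
position: [0.4661, -0.184, 0.1612]
ee_rot: [-0.193, 0.873, 0.438, -0.097]
contact_force: [0.2, -0.0, -0.5]
finger_gap: 0.235
```

```bash
python3 - <<'E'
from h import *
info(); snap('wrist','w12'); inhand('w12')
ins('w',.10,[0.0003,.046,.0150])
ins('w',.0,[0.0003,.046,.0150])
snap('top','t12',(350,100,510,220),5)
snap('scene','s12',(140,140,300,260),5)
E
```

```text
t 17.1 pos [ 0.4661 -0.184   0.1612] q [-0.55  0.62  1.39  0.04  1.56 -1.49] F [ 0.2 -0.  -0.5] gap 0.235
tool y yaw -36.7 pitch 24.9 x.z -0.0
n 3340 rear y -0.0536 -> shoulder y 0.0464
top z at y=0: 0.0075 -> mid z 0.0155 slope dz/dy 0.33 deg roll -0.40 deg
centre x at y=0 0.0003, yaw slope dx/dy -0.18 deg, width 0.0206
row [0.   0.06 0.08] [0.1 0.  0.1]
TCP target [ 0.4663 -0.1841  0.1603]
row [-1.000e-02  1.006e+01  1.000e-01] [0.1 0.  0.1]
TCP target [ 0.5388 -0.2385  0.118 ]
```

View pics/w12.png

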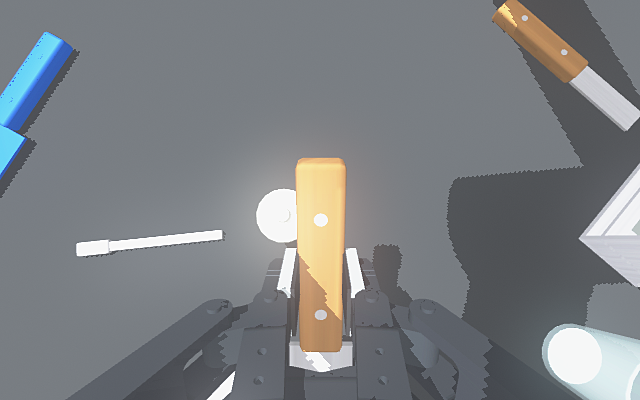

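View pics/s12.png

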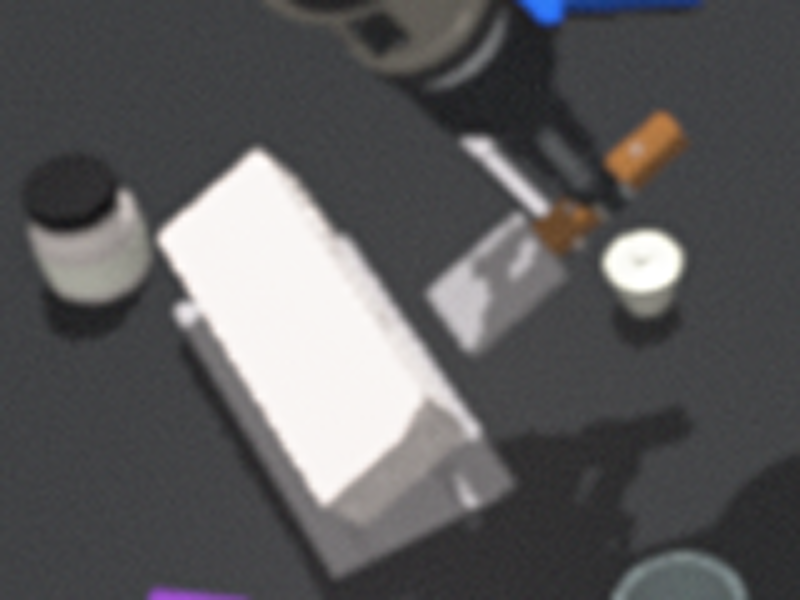

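{"api": "play_rows", "payload": {
  "steps": [
    [0,1,0.08,0.1,0,0.1,1],
    [0,2,0.08,0.1,0,0.1,1],
    [0,3,0.08,0.1,0,0.1,1],
    [0,3.6,0.08,0.1,0,0.1,1],
    [0,4.2,0.08,0.1,0,0.1,1],
    [0,4.8,0.08,0.1,0,0.1,1],
    [0,5,0.08,0.1,0,0.1,1]
  ]
}}

```text
time: 18.12
position: [0.5023, -0.2113, 0.1393]
ee_rot: [-0.194, 0.873, 0.437, -0.097]
contact_force: [-1.0, 0.6, -0.6]
finger_gap: 0.234
```

```bash
python3 - <<'E'
from h import *
s=info(); print('Ftool',(rot(s['ee_rot']).T@s['contact_force']).round(2)); snap('wrist','w13'); inhand('w13')
ins('w',.0,[0.0003,.046,.0150])
snap('scene','s13',(140,140,300,260),5)
E
```

```text
t 18.12 pos [ 0.5023 -0.2113  0.1393] q [-0.56  0.72  1.26  0.04  1.59 -1.49] F [-1.   0.6 -0.6] gap 0.234
tool y yaw -36.9 pitch 25.0 x.z -0.001
Ftool [-0.12 -0.78  1.04]
n 3369 rear y -0.0536 -> shoulder y 0.0464
top z at y=0: 0.0075 -> mid z 0.0155 slope dz/dy 0.23 deg roll -0.12 deg
centre x at y=0 0.0003, yaw slope dx/dy -0.26 deg, width 0.0206
row [ 0.02  5.03 -0.  ] [-0.   0.  -0.1]
TCP target [ 0.5388 -0.2385  0.118 ]
```

View pics/s13.png

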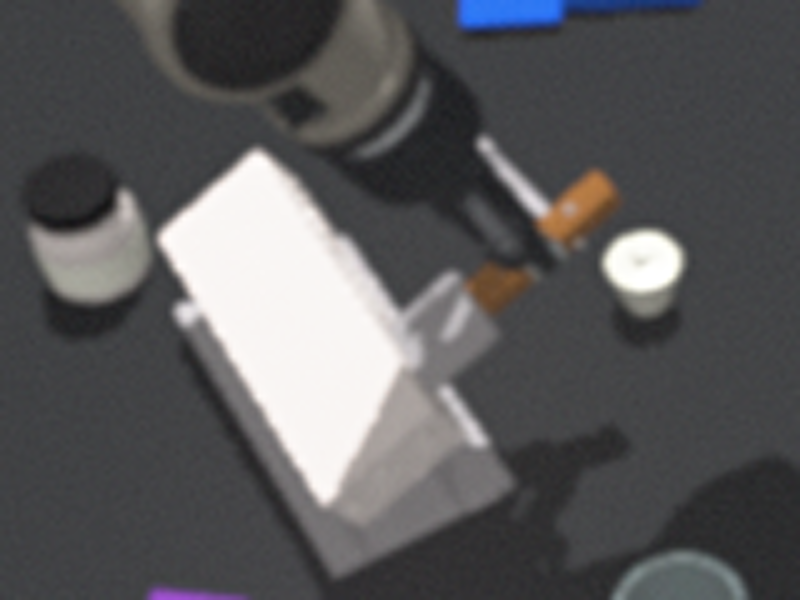

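{"api": "play_rows", "payload": {
  "steps": [
    [0,1,0,0,0,0,1],
    [0,2,0,0,0,0,1],
    [0,3,0,0,0,0,1],
    [0,4,0,0,0,0,1],
    [0,4.5,0,0,0,0,1],
    [0,4.8,0,0,0,0,1],
    [0,5.0,0,0,0,0,1],
    [0,5.1,0,0,0,0,1],
    [0,5.1,0,0,0,0,1]
  ]
}}

```text
time: 19.35
position: [0.5385, -0.2384, 0.1182]
ee_rot: [-0.194, 0.873, 0.437, -0.098]
contact_force: [-4.0, 2.7, 2.0]
finger_gap: 0.233
```

```bash
cat >> h.py <<'E'
def ft():
    s=info(); print('Ftool',(rot(s['ee_rot']).T@s['contact_force']).round(2)); return s
E
python3 - <<'E'
from h import *
ft(); snap('wrist','w14'); inhand('w14')
ins('w',.0,[0.0003,.046,.0150])
E
```

```text
t 19.35 pos [ 0.5385 -0.2384  0.1182] q [-0.56  0.82  1.12  0.03  1.64 -1.5 ] F [-4.   2.7  2. ] gap 0.233
tool y yaw -36.9 pitch 25.1 x.z -0.001
Ftool [-0.28 -5.22  0.22]
n 3372 rear y -0.0536 -> shoulder y 0.0464
top z at y=0: 0.0076 -> mid z 0.0156 slope dz/dy 0.19 deg roll -0.18 deg
centre x at y=0 0.0003, yaw slope dx/dy -0.15 deg, width 0.0206
row [0.01 0.03 0.  ] [-0.1  0.  -0.1]
TCP target [ 0.5388 -0.2385  0.118 ]
```

{"api": "play_rows", "payload": {
  "steps": [
    [0,0.15,0,0,0,0,1],
    [0,0.25,0,0,0,0,1],
    [0,0.25,0,0,0,0,1],
    [0,0.25,0,0,0,0,0.45],
    [0,0.25,0,0,0,0,0.45],
    [0,0.25,0,0,0,0,0.45],
    [0,0.25,0,0,0,0,0.45]
  ]
}}

```text
time: 20.27
position: [0.5405, -0.2399, 0.117]
ee_rot: [-0.194, 0.873, 0.437, -0.098]
contact_force: [-0.5, 0.6, -0.1]
finger_gap: 0.551
```

```bash
python3 - <<'E'
from h import *
ft(); snap('wrist','w15'); 
go(state()['position']+np.array([0,0,.14]),BY,0)
E
```

```text
t 20.27 pos [ 0.5405 -0.2399  0.117 ] q [-0.56  0.83  1.11  0.03  1.64 -1.5 ] F [-0.5  0.6 -0.1] gap 0.551
tool y yaw -36.9 pitch 25.1 x.z -0.001
Ftool [ 0.17 -0.66  0.47]
row [ -0.02  -5.94 -12.68] [-25.1   0.1  -0. ]
```

View pics/w15.png

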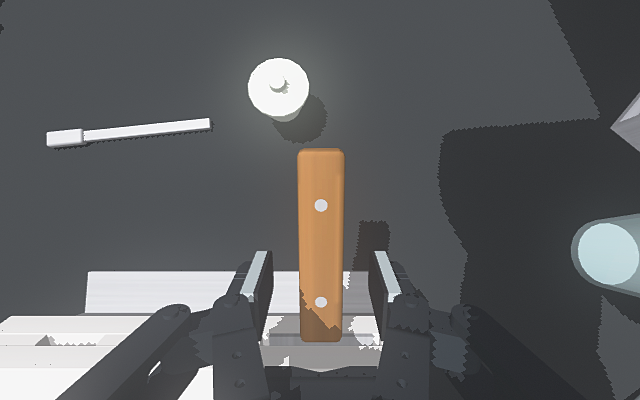

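{"api": "play_rows", "payload": {
  "steps": [
    [0,0,-3,0,0,0,0.45],
    [0,0,-7,0,0,0,0.45],
    [0,-3,-12,-10,0,0,0.45],
    [0,-14,-16,-25,0,0,0.45],
    [0,-14,-16,-45,0,0,0.45],
    [0,-14,-16,-45,0,0,0.45],
    [0,-14,-16,-45,0,0,0.45]
  ]
}}

```text
time: 21.2
position: [0.4918, -0.2028, 0.3228]
ee_rot: [0.157, 0.88, 0.441, 0.078]
contact_force: [0.9, 0.1, 0.1]
finger_gap: 0.552
```

```bash
python3 - <<'E'
from h import *
ft(); snap('wrist','w16'); 
E
```

```text
t 21.2 pos [ 0.4918 -0.2028  0.3228] q [-0.51  0.13  1.65 -0.05  1.01 -1.42] F [0.9 0.1 0.1] gap 0.552
tool y yaw -36.8 pitch -20.2 x.z -0.001
Ftool [0.62 0.62 0.13]
```

View pics/w16.png

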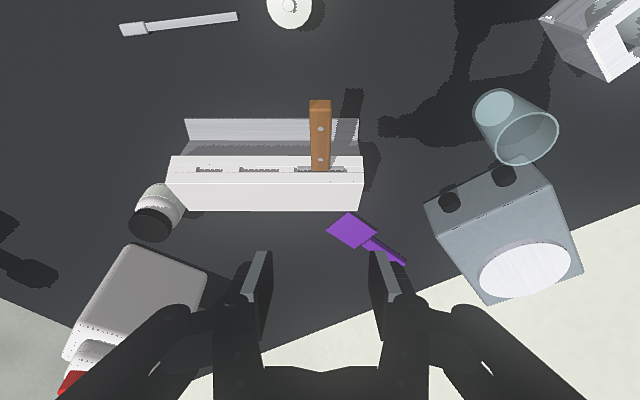

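```bash
cat >> h.py <<'E'
def home(name,k):
    img=cv2.imread(f'pics/{name}.png'); z=np.load(f'pics/{name}.npz'); c=cam('wrist',dict(position=z['pos'],ee_rot=z['rot'])); P=cloud(z['d'],c)
    Rt=tdir(BY,25); L=(P-SL[k])@np.stack([Rt[:,1],Rt[:,0],-Rt[:,2]],1)
    b,g,r=[img[...,i].astype(int) for i in range(3)]
    m=((r-b)>40)&(r>g+15)&(abs(L[...,1])<.02)&(L[...,0]>-.13)&(L[...,0]<.03)&(abs(L[...,2])<.04)&(z['d']>0)
    X=L[m]; print(k,'n',len(X),'x range',np.percentile(X[:,0],[1,99]).round(4),'max',X[:,0].max().round(4),'y',np.percentile(X[:,1],[1,50,99]).round(4))
    p=np.polyfit(X[:,0],X[:,2],1); print(' top z at 0 %.4f slope %.1f deg'%(p[1],np.degrees(p[0])))
E
python3 - <<'E'
from h import *
home('w16','w')
go([.40,.14,.25],0)
E
```

```text
w n 1410 x range [-0.1009 -0.0054] max -0.0033 y [-0.0105 -0.0001  0.0103]
 top z at 0 0.0063 slope 6.6 deg
row [ 21.96 -28.68  -2.85] [ 19.4   6.5 -36.4]
```

```bash
python3 - <<'E'
from h import *
go([.42,.19,.27],0)
E
```

```text
row [ 27.16 -29.29  -5.21] [ 19.4   6.5 -36.4]
```

{"api": "play_rows", "payload": {
  "steps": [
    [27,-29.3,-5,19.4,6.5,-36.4,0.4],
    [27,-29.3,-5,19.4,6.5,-36.4,0.4],
    [27,-29.3,-5,19.4,6.5,-36.4,0.4],
    [27,-29.3,-5,19.4,6.5,-36.4,0.4],
    [27,-29.3,-5,19.4,6.5,-36.4,0.4],
    [27,-29.3,-5,19.4,6.5,-36.4,0.4],
    [27,-29.3,-5,19.4,6.5,-36.4,0.4],
    [27,-29.3,-5,19.4,6.5,-36.4,0.4],
    [27,-29.3,-5,19.4,6.5,-36.4,0.4]
  ]
}}

```text
time: 22.38
position: [0.42, 0.1878, 0.2681]
ee_rot: [0.0, 0.707, 0.707, -0.0]
contact_force: [-0.4, -0.0, -0.1]
finger_gap: 0.601
```

```bash
python3 - <<'E'
from h import *
ft(); snap('wrist','w17'); handles('w17')
E
```

```text
t 22.38 pos [0.42   0.1878 0.2681] q [ 0.25  0.21  1.66 -0.    1.28 -1.32] F [-0.4 -0.  -0.1] gap 0.601
tool y yaw -0.0 pitch -0.0 x.z -0.001
Ftool [-0.   -0.41  0.08]
px [396. 116.] n 1630 ctr [0.3679 0.2737] yaw -2.8 len 0.0995 wid 0.0221 shoulder [0.4179 0.2713] z 0.015
px [262. 164.] n 1412 ctr [0.4227 0.1187] yaw 8.5 len 0.0989 wid 0.0220 shoulder [0.4722 0.1261] z 0.015
```

View pics/w17.png

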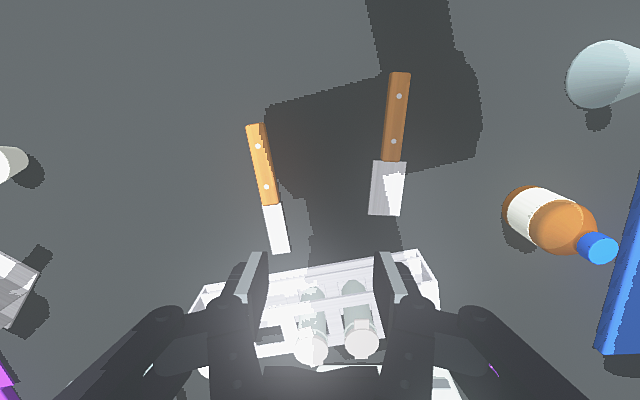

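```bash
python3 - <<'E'
from h import *
go([.372,.2731,.021],-2.4)
E
```

```text
row [ 8.58 -4.83 24.7 ] [0.  0.  2.3]
```

{"api": "play_rows", "payload": {
  "steps": [
    [4.5,-2.5,4,0,0,2.3,0.4],
    [8.6,-4.8,8,0,0,2.3,0.4],
    [8.6,-4.8,14,0,0,2.3,0.4],
    [8.6,-4.8,20,0,0,2.3,0.4],
    [8.6,-4.8,23,0,0,2.3,0.4],
    [8.6,-4.8,24.7,0,0,2.3,0.4],
    [8.6,-4.8,24.7,0,0,2.3,0.4],
    [8.6,-4.8,24.7,0,0,2.3,0.4]
  ]
}}

```text
time: 23.42
position: [0.3733, 0.2731, 0.0218]
ee_rot: [0.001, 0.722, 0.692, 0.001]
contact_force: [0.3, 0.8, 0.6]
finger_gap: 0.599
```

```bash
python3 - <<'E'
from h import *
ft(); go([.372,.2731,.021],-2.4); snap('wrist','w18')
E
```

```text
t 23.43 pos [0.3733 0.2731 0.0218] q [ 0.47  0.56  1.95 -0.    0.63 -1.06] F [0.3 0.8 0.6] gap 0.599
tool y yaw -2.4 pitch -0.1 x.z -0.0
Ftool [ 0.81  0.3  -0.6 ]
row [-0.   -0.13  0.08] [ 0.1  0.  -0. ]
```

View pics/w18.png

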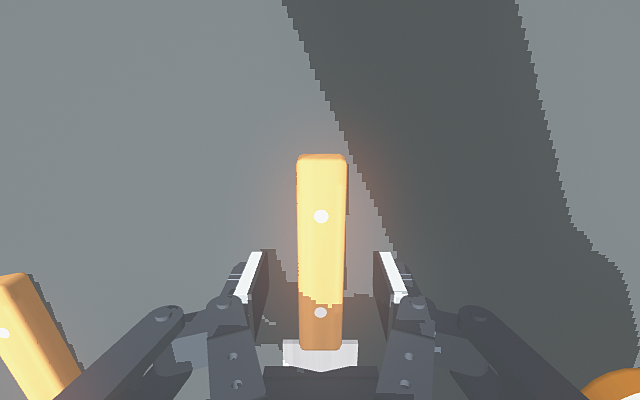

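{"api": "play_rows", "payload": {
  "steps": [
    [0,0,0,0,0,0,1],
    [0,0,0,0,0,0,1],
    [0,0,0,0,0,0,1],
    [0,0,0,0,0,0,1],
    [0,0,-0.1,0,0,0,1],
    [0,0,-1,0,0,0,1],
    [0,0,-4,0,0,0,1],
    [0,0,-10,0,0,0,1],
    [0,0,-16,0,0,0,1],
    [0,0,-20,0,0,0,1]
  ],
  "grip_force": 60
}}

```text
time: 24.72
position: [0.373, 0.2735, 0.2254]
ee_rot: [0.001, 0.722, 0.692, 0.002]
contact_force: [0.4, 0.5, -2.1]
finger_gap: 0.238
```

```bash
python3 - <<'E'
from h import *
ft(); snap('wrist','w19'); inhand('w19'); go([.40,-.06,.26],-20,10)
E
```

```text
t 24.73 pos [0.373  0.2735 0.2254] q [ 0.47  0.25  1.73 -0.    1.16 -1.06] F [ 0.4  0.5 -2.1] gap 0.238
tool y yaw -2.4 pitch -0.3 x.z 0.002
Ftool [0.48 0.33 2.06]
n 3089 rear y -0.0562 -> shoulder y 0.0438
top z at y=0: 0.0079 -> mid z 0.0159 slope dz/dy 0.13 deg roll -0.02 deg
centre x at y=0 0.0008, yaw slope dx/dy 0.08 deg, width 0.0206
row [-33.29   3.95  -3.17] [10.5  1.1 17.6]
```

View pics/w19.png

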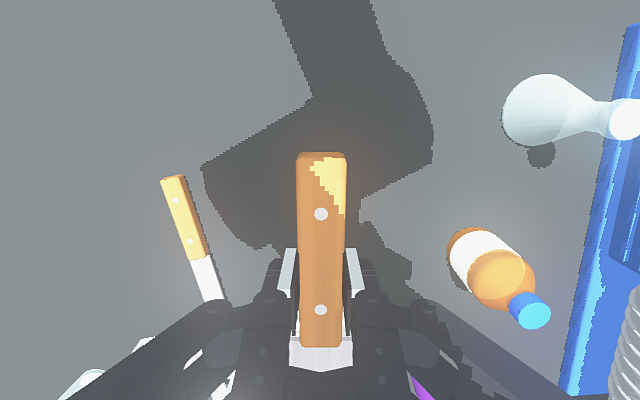

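{"api": "play_rows", "payload": {
  "steps": [
    [-6,0,-2,2,0,4,1],
    [-12,1,-3.2,4,0.4,8,1],
    [-18,2,-3.2,6,0.8,12,1],
    [-24,3,-3.2,9,1,16,1],
    [-30,4,-3.2,10.5,1.1,17.6,1],
    [-33,4,-3.2,10.5,1.1,17.6,1],
    [-33,4,-3.2,10.5,1.1,17.6,1]
  ]
}}

```text
time: 25.65
position: [0.4004, -0.0587, 0.2603]
ee_rot: [-0.071, 0.817, 0.57, -0.05]
contact_force: [-0.8, 0.1, -0.7]
finger_gap: 0.237
```

```bash
python3 - <<'E'
from h import *
ft(); ins('m',.10,[.0005,.0437,.0155])
E
```

```text
t 25.65 pos [ 0.4004 -0.0587  0.2603] q [-0.34  0.21  1.69  0.    1.42 -1.56] F [-0.8  0.1 -0.7] gap 0.237
tool y yaw -20.2 pitch 10.0 x.z -0.001
Ftool [-0.18 -0.6   0.86]
row [-16.67  10.23   8.41] [14.9  5.  15.9]
TCP target [ 0.4237 -0.245   0.1598]
```

```bash
python3 - <<'E'
from h import *
t,Rg=ins('m',.10,[.0005,.0437,.0155]); go(t+[0,0,.09],Rt=Rg)
E
```

```text
row [-16.67  10.23   8.41] [14.9  5.  15.9]
TCP target [ 0.4237 -0.245   0.1598]
row [-16.67   8.67  -0.45] [14.9  5.  15.9]
```

{"api": "play_rows", "payload": {
  "steps": [
    [-6,3,-0.5,7,2.5,8,1],
    [-12,6,-0.5,14.9,5,15.9,1],
    [-16.7,8.7,-0.5,14.9,5,15.9,1],
    [-16.7,8.7,-0.5,14.9,5,15.9,1],
    [-16.7,9.5,4,14.9,5,15.9,1],
    [-16.7,10.2,8.4,14.9,5,15.9,1],
    [-16.7,10.2,8.4,14.9,5,15.9,1],
    [-16.7,10.2,8.4,14.9,5,15.9,1]
  ]
}}

```text
time: 26.65
position: [0.4242, -0.2446, 0.1618]
ee_rot: [-0.192, 0.873, 0.438, -0.097]
contact_force: [0.0, -0.0, 0.7]
finger_gap: 0.24
```

```bash
python3 - <<'E'
from h import *
ft(); snap('wrist','w20'); inhand('w20'); ins('m',.05,[.0005,.0437,.0155]); snap('scene','s20',(140,140,300,260),5)
E
```

```text
t 26.65 pos [ 0.4242 -0.2446  0.1618] q [-0.67  0.61  1.42 -0.01  1.55 -1.6 ] F [ 0.  -0.   0.7] gap 0.24
tool y yaw -36.8 pitch 24.9 x.z -0.001
Ftool [ 0.01 -0.26 -0.62]
n 3543 rear y -0.0561 -> shoulder y 0.0439
top z at y=0: 0.0082 -> mid z 0.0162 slope dz/dy 0.21 deg roll 0.13 deg
centre x at y=0 0.0005, yaw slope dx/dy -0.01 deg, width 0.0206
row [-0.04  5.05  0.25] [0.2 0.1 0. ]
TCP target [ 0.46   -0.2721  0.1386]
```

View pics/w20.png

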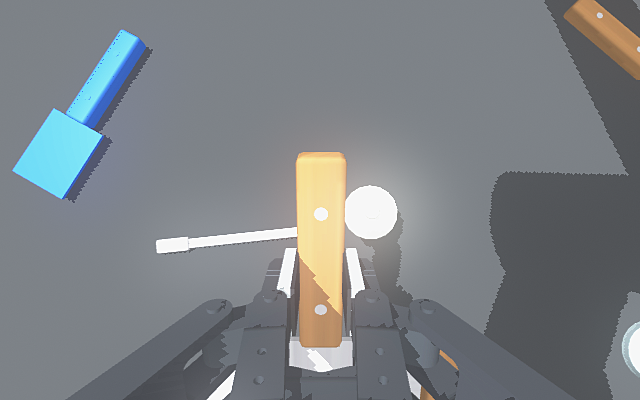

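View pics/s20.png

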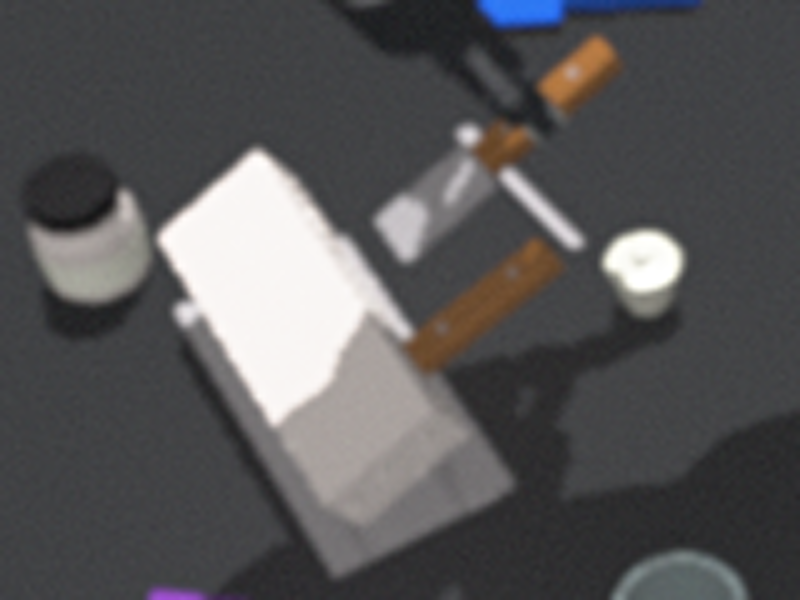

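{"api": "play_rows", "payload": {
  "steps": [
    [0,1,0.22,0.2,0,0,1],
    [0,2,0.22,0.2,0,0,1],
    [0,2.6,0.22,0.2,0,0,1],
    [0,3.2,0.22,0.2,0,0,1],
    [0,3.8,0.22,0.2,0,0,1],
    [0,4.4,0.22,0.2,0,0,1],
    [0,5,0.22,0.2,0,0,1]
  ]
}}

```text
time: 27.62
position: [0.4601, -0.2721, 0.1389]
ee_rot: [-0.193, 0.873, 0.437, -0.097]
contact_force: [-0.2, 0.5, -0.1]
finger_gap: 0.233
```

```bash
python3 - <<'E'
from h import *
ft(); snap('wrist','w21'); inhand('w21'); ins('m',.0,[.0005,.0437,.0157]); snap('scene','s21',(140,140,300,260),5)
E
```

```text
t 27.62 pos [ 0.4601 -0.2721  0.1389] q [-0.67  0.71  1.29 -0.01  1.58 -1.6 ] F [-0.2  0.5 -0.1] gap 0.233
tool y yaw -36.8 pitch 25.0 x.z -0.001
Ftool [ 0.27 -0.4   0.34]
n 3630 rear y -0.0561 -> shoulder y 0.0439
top z at y=0: 0.0082 -> mid z 0.0162 slope dz/dy 0.22 deg roll 0.05 deg
centre x at y=0 0.0006, yaw slope dx/dy 0.07 deg, width 0.0206
row [-0.01  4.95 -0.  ] [0.1 0.  0. ]
TCP target [ 0.4963 -0.2993  0.1177]
```

View pics/s21.png

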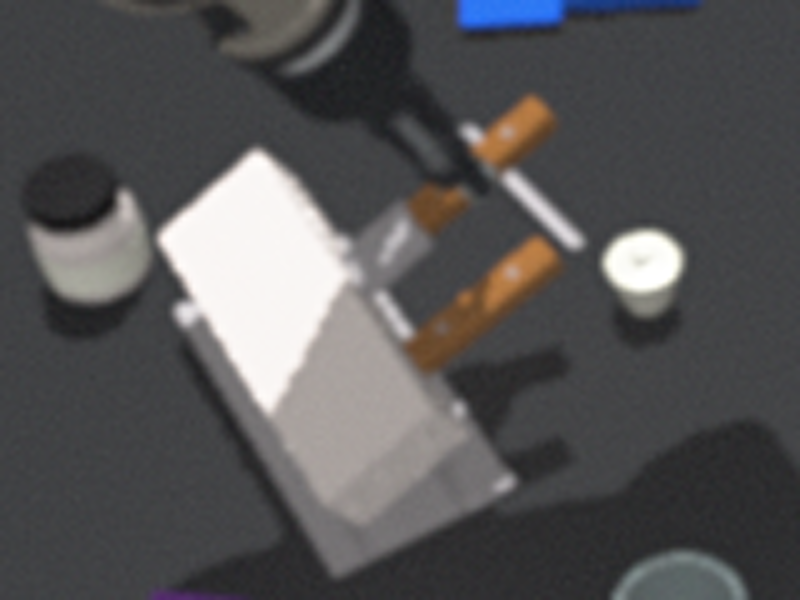

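{"api": "play_rows", "payload": {
  "steps": [
    [0,1,0,0,0,0,1],
    [0,2,0,0,0,0,1],
    [0,3,0,0,0,0,1],
    [0,4,0,0,0,0,1],
    [0,4.4,0,0,0,0,1],
    [0,4.7,0,0,0,0,1],
    [0,5.0,0,0,0,0,1],
    [0,5.1,0,0,0,0,1],
    [0,5.2,0,0,0,0,1],
    [0,5.2,0,0,0,0,1]
  ]
}}

```text
time: 28.98
position: [0.4963, -0.2992, 0.1177]
ee_rot: [-0.195, 0.872, 0.437, -0.098]
contact_force: [-7.0, 4.8, 5.3]
finger_gap: 0.237
```

```bash
python3 - <<'E'
from h import *
ft(); snap('wrist','w22'); inhand('w22'); ins('m',.0,[.0005,.0437,.0157])
E
```

```text
t 28.98 pos [ 0.4963 -0.2992  0.1177] q [-0.67  0.81  1.14 -0.01  1.63 -1.6 ] F [-7.   4.8  5.3] gap 0.237
tool y yaw -36.8 pitch 25.3 x.z -0.001
Ftool [-0.34 -9.9  -1.19]
n 3584 rear y -0.0561 -> shoulder y 0.0439
top z at y=0: 0.0082 -> mid z 0.0162 slope dz/dy -0.18 deg roll -0.04 deg
centre x at y=0 0.0005, yaw slope dx/dy -0.02 deg, width 0.0206
row [-0.01  0.01 -0.01] [-0.3  0.1  0. ]
TCP target [ 0.4963 -0.2993  0.1177]
```

Home, 10 N axial contact. Release and back out.

{"api": "play_rows", "payload": {
  "steps": [
    [0,0.1,0,0,0,0,1],
    [0,0.1,0,0,0,0,0.5],
    [0,0.1,0,0,0,0,0.5],
    [0,0.1,0,0,0,0,0.5],
    [0,0.1,0,0,0,0,0.5],
    [0,0,-3,0,0,0,0.5],
    [0,0,-7,0,0,0,0.5],
    [0,-3,-12,-10,0,0,0.5],
    [0,-14,-16,-25,0,0,0.5],
    [0,-14,-16,-45,0,0,0.5]
  ]
}}

```text
time: 30.28
position: [0.4493, -0.2639, 0.3241]
ee_rot: [0.052, 0.893, 0.447, 0.026]
contact_force: [-0.1, -0.8, 1.4]
finger_gap: 0.502
```

{"api": "play_rows", "payload": {
  "steps": [
    [0,0,0,-15,0,0,0.5],
    [0,0,0,-15,0,0,0.5]
  ]
}}

```text
time: 30.52
position: [0.4482, -0.2628, 0.326]
ee_rot: [0.171, 0.877, 0.44, 0.085]
contact_force: [-0.1, -1.4, -0.2]
finger_gap: 0.501
```

```bash
python3 - <<'E'
from h import *
ft(); snap('wrist','w23'); home('w23','m'); home('w23','w')
go([.44,.10,.27],8)
E
```

```text
t 30.52 pos [ 0.4482 -0.2628  0.326 ] q [-0.69  0.08  1.71  0.02  0.97 -1.62] F [-0.1 -1.4 -0.2] gap 0.501
tool y yaw -36.7 pitch -22.1 x.z -0.001
Ftool [-1.19  0.67  0.51]
m n 1421 x range [-0.1011 -0.0055] max -0.0036 y [-0.0103 -0.0003  0.0102]
 top z at 0 0.0063 slope 6.7 deg
w n 1009 x range [-0.1009 -0.0049] max -0.0035 y [-0.011  -0.0025  0.0094]
 top z at 0 0.0053 slope 6.5 deg
row [ 28.57 -22.71  -3.31] [ 20.9   8.7 -44.2]
```

View pics/w23.png

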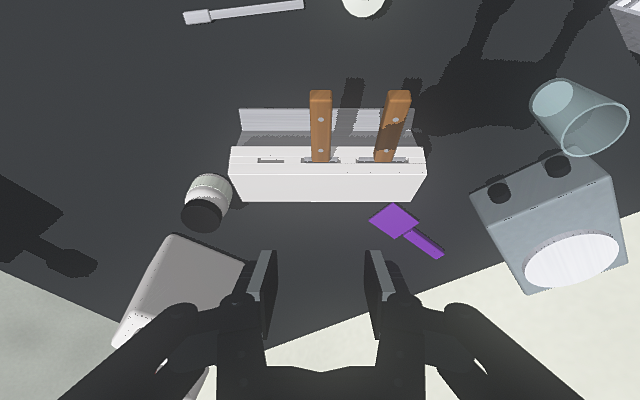

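{"api": "play_rows", "payload": {
  "steps": [
    [28.6,-22.7,-3.3,20.9,8.7,-44,0.4],
    [28.6,-22.7,-3.3,20.9,8.7,-44,0.4],
    [28.6,-22.7,-3.3,20.9,8.7,-44,0.4],
    [28.6,-22.7,-3.3,20.9,8.7,-44,0.4],
    [28.6,-22.7,-3.3,20.9,8.7,-44,0.4],
    [28.6,-22.7,-3.3,20.9,8.7,-44,0.4],
    [28.6,-22.7,-3.3,20.9,8.7,-44,0.4],
    [28.6,-22.7,-3.3,20.9,8.7,-44,0.4],
    [28.6,-22.7,-3.3,20.9,8.7,-44,0.4]
  ]
}}

```text
time: 31.7
position: [0.4407, 0.0991, 0.2702]
ee_rot: [-0.0, 0.658, 0.753, 0.0]
contact_force: [0.4, -0.8, -0.3]
finger_gap: 0.602
```

```bash
python3 - <<'E'
from h import *
ft(); snap('wrist','w24'); handles('w24'); go([.4265,.119,.021],8.6)
E
```

```text
t 31.7 pos [0.4407 0.0991 0.2702] q [ 0.05  0.19  1.67  0.    1.28 -1.66] F [ 0.4 -0.8 -0.3] gap 0.602
tool y yaw 7.7 pitch -0.0 x.z 0.001
Ftool [-0.8   0.29  0.27]
px [338. 148.] n 1462 ctr [0.4227 0.1184] yaw 8.2 len 0.0988 wid 0.0213 shoulder [0.4722 0.1256] z 0.015
row [ 2.15 -1.15 24.93] [ 0.  -0.1 -0.9]
```

View pics/w24.png

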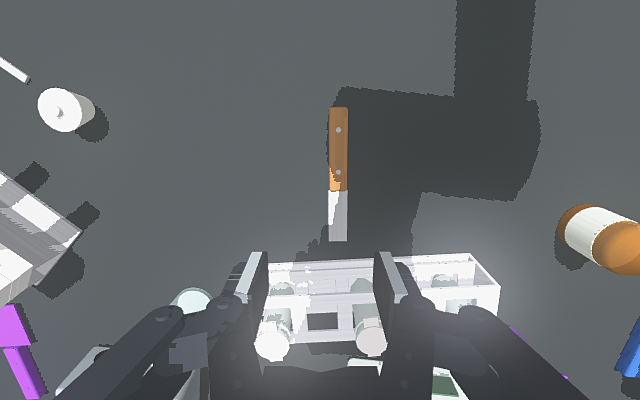

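{"api": "play_rows", "payload": {
  "steps": [
    [2.1,-1.2,6,0,0,-0.8,0.4],
    [2.1,-1.2,12,0,0,-0.8,0.4],
    [2.1,-1.2,18,0,0,-0.8,0.4],
    [2.1,-1.2,22,0,0,-0.8,0.4],
    [2.1,-1.2,24.9,0,0,-0.8,0.4],
    [2.1,-1.2,24.9,0,0,-0.8,0.4],
    [2.1,-1.2,24.9,0,0,-0.8,0.4]
  ]
}}

```text
time: 32.62
position: [0.427, 0.118, 0.0222]
ee_rot: [0.0, 0.653, 0.757, 0.001]
contact_force: [0.3, 0.4, -0.1]
finger_gap: 0.6
```

{"api": "play_rows", "payload": {
  "steps": [
    [0,0,0,0,0,0,1],
    [0,0,0,0,0,0,1],
    [0,0,0,0,0,0,1],
    [0,0,0,0,0,0,1],
    [0,0,-0.1,0,0,0,1],
    [0,0,-1,0,0,0,1],
    [0,0,-4,0,0,0,1],
    [0,0,-10,0,0,0,1],
    [0,0,-16,0,0,0,1],
    [0,0,-21,0,0,0,1]
  ],
  "grip_force": 60
}}

```text
time: 33.88
position: [0.4263, 0.1178, 0.2353]
ee_rot: [0.001, 0.653, 0.757, 0.002]
contact_force: [1.5, -0.5, -0.8]
finger_gap: 0.237
```

```bash
python3 - <<'E'
from h import *
ft(); snap('wrist','w25'); inhand('w25'); go([.38,-.12,.27],-30,15)
E
```

```text
t 33.88 pos [0.4263 0.1178 0.2353] q [ 0.1   0.2   1.76  0.    1.18 -1.62] F [ 1.5 -0.5 -0.8] gap 0.237
tool y yaw 8.4 pitch -0.2 x.z 0.001
Ftool [-0.72  1.43  0.81]
n 3445 rear y -0.0550 -> shoulder y 0.0450
top z at y=0: 0.0086 -> mid z 0.0166 slope dz/dy 0.22 deg roll 0.13 deg
centre x at y=0 0.0007, yaw slope dx/dy 0.09 deg, width 0.0204
row [-22.84  -8.31  -3.01] [15.2  4.8 38.3]
```

View pics/w25.png

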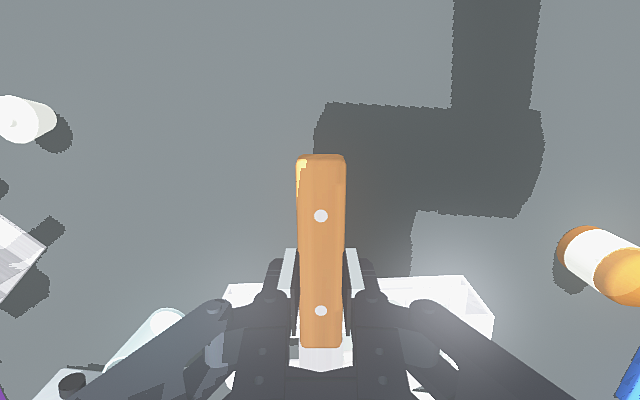

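{"api": "play_rows", "payload": {
  "steps": [
    [-4,-6,-3,3,1,8,1],
    [-10,-8.3,-3,6,2,16,1],
    [-16,-8.3,-3,9,3,24,1],
    [-22.8,-8.3,-3,12,4,32,1],
    [-22.8,-8.3,-3,15.2,4.8,38.3,1],
    [-22.8,-8.3,-3,15.2,4.8,38.3,1]
  ]
}}

```text
time: 34.67
position: [0.3802, -0.1209, 0.2694]
ee_rot: [-0.114, 0.859, 0.494, -0.065]
contact_force: [-0.6, 0.9, -1.2]
finger_gap: 0.232
```

```bash
python3 - <<'E'
from h import *
ft(); t,Rg=ins('n',.10,[.0005,.0448,.0164]); go(t+[0,0,.09],Rt=Rg)
E
```

```text
t 34.67 pos [ 0.3802 -0.1209  0.2694] q [-0.51  0.24  1.64  0.01  1.53 -1.55] F [-0.6  0.9 -1.2] gap 0.232
tool y yaw -30.2 pitch 15.1 x.z 0.001
Ftool [ 0.46 -0.64  1.38]
row [-14.5   11.73   8.05] [9.9 2.2 6.3]
TCP target [ 0.3872 -0.2926  0.1611]
row [-14.49   9.39  -0.64] [9.9 2.2 6.3]
```

{"api": "play_rows", "payload": {
  "steps": [
    [-6,4,-0.6,5,1,3,1],
    [-12,8,-0.6,9.9,2.2,6.3,1],
    [-14.5,9.4,-0.6,9.9,2.2,6.3,1],
    [-14.5,9.4,-0.6,9.9,2.2,6.3,1],
    [-14.5,10.5,4,9.9,2.2,6.3,1],
    [-14.5,11.7,8,9.9,2.2,6.3,1],
    [-14.5,11.7,8,9.9,2.2,6.3,1],
    [-14.5,11.7,8,9.9,2.2,6.3,1]
  ]
}}

```text
time: 35.67
position: [0.3878, -0.292, 0.1636]
ee_rot: [-0.192, 0.873, 0.438, -0.097]
contact_force: [-0.6, 0.1, -0.1]
finger_gap: 0.233
```

```bash
python3 - <<'E'
from h import *
ft(); snap('wrist','w26'); inhand('w26'); ins('n',.05,[.0005,.0448,.0166]); snap('scene','s26',(140,140,300,260),5)
E
```

```text
t 35.67 pos [ 0.3878 -0.292   0.1636] q [-0.77  0.6   1.43 -0.05  1.55 -1.69] F [-0.6  0.1 -0.1] gap 0.233
tool y yaw -36.7 pitch 24.8 x.z -0.001
Ftool [-0.26 -0.51  0.31]
n 3472 rear y -0.0550 -> shoulder y 0.0450
top z at y=0: 0.0090 -> mid z 0.0170 slope dz/dy 0.30 deg roll 0.08 deg
centre x at y=0 0.0004, yaw slope dx/dy 0.06 deg, width 0.0205
row [-0.06  5.07  0.27] [0.2 0.1 0. ]
TCP target [ 0.4235 -0.3198  0.1401]
```

View pics/s26.png

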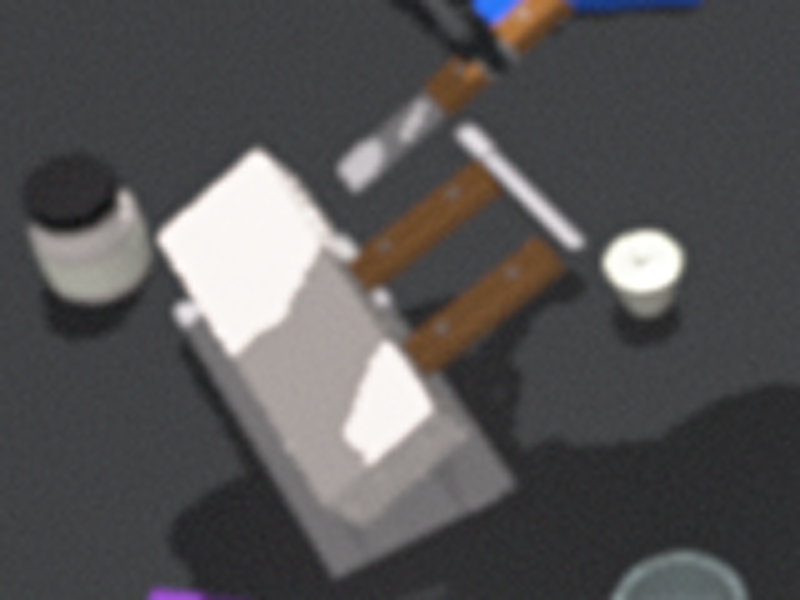

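{"api": "play_rows", "payload": {
  "steps": [
    [-0.06,1,0.27,0.2,0,0,1],
    [-0.06,2,0.27,0.2,0,0,1],
    [-0.06,2.6,0.27,0.2,0,0,1],
    [-0.06,3.2,0.27,0.2,0,0,1],
    [-0.06,3.8,0.27,0.2,0,0,1],
    [-0.06,4.4,0.27,0.2,0,0,1],
    [-0.06,5,0.27,0.2,0,0,1]
  ]
}}

```text
time: 36.65
position: [0.4233, -0.3199, 0.1402]
ee_rot: [-0.193, 0.873, 0.437, -0.097]
contact_force: [0.2, -0.7, -0.5]
finger_gap: 0.233
```

```bash
python3 - <<'E'
from h import *
ft(); snap('wrist','w27'); inhand('w27'); ins('n',.0,[.0005,.0448,.0166]); snap('scene','s27',(140,140,300,260),5)
E
```

```text
t 36.65 pos [ 0.4233 -0.3199  0.1402] q [-0.76  0.7   1.3  -0.05  1.57 -1.68] F [ 0.2 -0.7 -0.5] gap 0.233
tool y yaw -36.8 pitch 25.0 x.z -0.001
Ftool [-0.49  0.74  0.26]
n 3420 rear y -0.0550 -> shoulder y 0.0450
top z at y=0: 0.0089 -> mid z 0.0169 slope dz/dy 0.23 deg roll 0.12 deg
centre x at y=0 0.0005, yaw slope dx/dy 0.13 deg, width 0.0207
row [ 0.02  4.97 -0.02] [0.1 0.1 0. ]
TCP target [ 0.4598 -0.347   0.119 ]
```

View pics/s27.png

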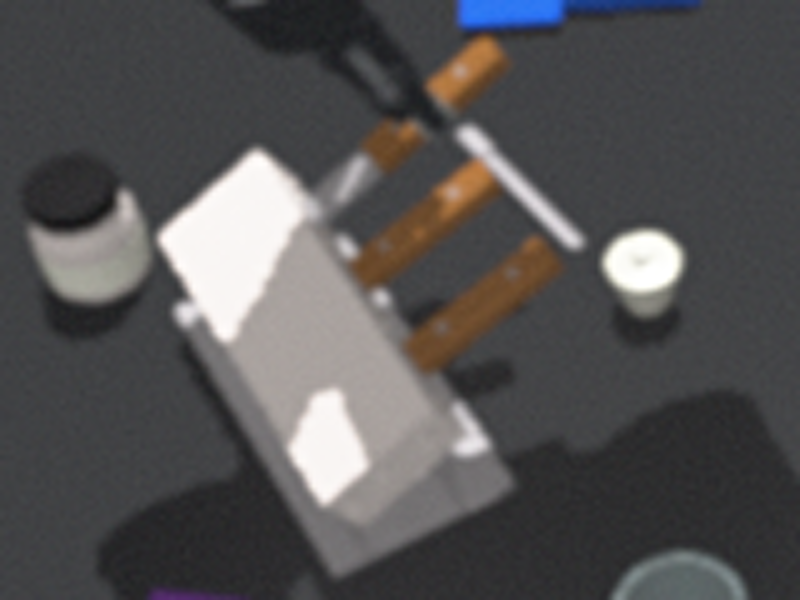

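{"api": "play_rows", "payload": {
  "steps": [
    [0,1,0,0,0,0,1],
    [0,2,0,0,0,0,1],
    [0,3,0,0,0,0,1],
    [0,4,0,0,0,0,1],
    [0,4.4,0,0,0,0,1],
    [0,4.7,0,0,0,0,1],
    [0,5.0,0,0,0,0,1],
    [0,5.1,0,0,0,0,1],
    [0,5.2,0,0,0,0,1],
    [0,5.2,0,0,0,0,1]
  ]
}}

```text
time: 38.0
position: [0.4596, -0.347, 0.1188]
ee_rot: [-0.195, 0.872, 0.437, -0.098]
contact_force: [-5.9, 3.7, 4.8]
finger_gap: 0.233
```

```bash
python3 - <<'E'
from h import *
ft(); snap('wrist','w28'); inhand('w28'); ins('n',.0,[.0005,.0448,.0166])
E
```

```text
t 38.0 pos [ 0.4596 -0.347   0.1188] q [-0.75  0.8   1.16 -0.05  1.62 -1.67] F [-5.9  3.7  4.8] gap 0.233
tool y yaw -36.8 pitch 25.2 x.z -0.001
Ftool [-0.6  -8.29 -1.35]
n 3459 rear y -0.0550 -> shoulder y 0.0450
top z at y=0: 0.0089 -> mid z 0.0169 slope dz/dy -0.15 deg roll -0.16 deg
centre x at y=0 0.0004, yaw slope dx/dy -0.14 deg, width 0.0206
row [ 0.02  0.01 -0.02] [-0.2  0.1  0. ]
TCP target [ 0.4598 -0.347   0.119 ]
```

{"api": "play_rows", "payload": {
  "steps": [
    [0,0.1,0,0,0,0,1],
    [0,0.1,0,0,0,0,0.5],
    [0,0.1,0,0,0,0,0.5],
    [0,0.1,0,0,0,0,0.5],
    [0,0.1,0,0,0,0,0.5],
    [0,0,-3,0,0,0,0.5],
    [0,0,-7,0,0,0,0.5],
    [0,-3,-12,-10,0,0,0.5],
    [0,-14,-16,-25,0,0,0.5],
    [0,-14,-16,-45,0,0,0.5]
  ]
}}

```text
time: 39.3
position: [0.4125, -0.3117, 0.3252]
ee_rot: [0.052, 0.893, 0.447, 0.025]
contact_force: [-0.6, -0.3, 0.7]
finger_gap: 0.499
```

{"api": "play_rows", "payload": {
  "steps": [
    [0,0,0,-15,0,0,0.5],
    [0,0,0,-15,0,0,0.5]
  ]
}}

```text
time: 39.55
position: [0.4114, -0.3106, 0.3271]
ee_rot: [0.172, 0.877, 0.44, 0.085]
contact_force: [0.5, 0.1, -0.6]
finger_gap: 0.499
```

```bash
python3 - <<'E'
from h import *
ft(); snap('wrist','w29'); [home('w29',k) for k in 'nmw']
E
```

```text
t 39.55 pos [ 0.4114 -0.3106  0.3271] q [-0.84  0.07  1.71  0.08  0.98 -1.8 ] F [ 0.5  0.1 -0.6] gap 0.499
tool y yaw -36.7 pitch -22.1 x.z -0.003
Ftool [0.38 0.08 0.7 ]
n n 1416 x range [-0.101  -0.0056] max -0.0037 y [-0.0107  0.      0.0098]
 top z at 0 0.0063 slope 6.8 deg
m n 1049 x range [-0.1011 -0.0049] max -0.0036 y [-0.0108 -0.0012  0.0099]
 top z at 0 0.0057 slope 6.7 deg
w n 370 x range [-0.1013 -0.0043] max -0.0027 y [-0.0109 -0.0007  0.0096]
 top z at 0 0.0046 slope 7.2 deg
```

View pics/w29.png

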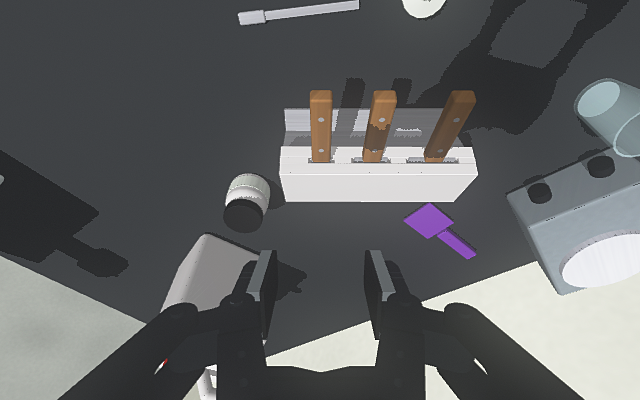

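```bash
python3 - <<'E'
from h import *
for nm,k in [('w29','n'),('w23','m'),('w16','w'),('w15','w')]:
    img=cv2.imread(f'pics/{nm}.png'); z=np.load(f'pics/{nm}.npz'); c=cam('wrist',dict(position=z['pos'],ee_rot=z['rot'])); P=cloud(z['d'],c)
    Rt=tdir(BY,25); L=(P-SL[k])@np.stack([Rt[:,1],Rt[:,0],-Rt[:,2]],1)
    m=(abs(L[...,1])<.006)&(L[...,0]>-.13)&(L[...,0]<.03)&(abs(L[...,2])<.04)&(z['d']>0); X=L[m]
    print(nm,k)
    print([(x,round(float(np.median(X[abs(X[:,0]-x/1000)<.0015][:,2])*1000),1)) for x in [-104,-102,-101,-100,-99,-98,-96,-90,-80,-70,-60,-50,-40,-30,-20,-10,-8,-6,-4,-3,-2,-1,0,1,2] if (abs(X[:,0]-x/1000)<.0015).sum()>2])
crop(cv2.imread('pics/w29.png'),290,80,490,210,4,'w29c.png')
E
```

```text
w29 n
[(-102, -6.9), (-101, -9.0), (-100, -8.6), (-99, -8.5), (-98, -3.4), (-96, -2.6), (-90, -2.1), (-80, -1.2), (-70, -0.7), (-60, 0.3), (-50, 0.8), (-40, 1.7), (-30, 2.4), (-20, 3.3), (-10, 4.1), (-8, 4.2), (-6, 4.3), (-4, 4.1), (-3, 4.0), (-2, 11.5), (-1, 11.9), (0, 11.9), (1, 12.2), (2, 13.2)]
w23 m
[(-102, -7.2), (-101, -8.6), (-100, -8.8), (-99, -8.7), (-98, -3.4), (-96, -2.4), (-90, -1.8), (-80, -1.2), (-70, -0.4), (-60, 0.1), (-50, 1.2), (-40, 1.9), (-30, 2.3), (-20, 3.2), (-10, 4.1), (-8, 4.2), (-6, 4.3), (-4, 4.3), (-3, 4.0), (-2, 11.5), (-1, 11.9), (0, 12.3), (1, 12.4), (2, 14.8)]
w16 w
[(-102, -6.5), (-101, -8.5), (-100, -8.5), (-99, -9.2), (-98, -3.9), (-96, -2.3), (-90, -2.0), (-80, -1.1), (-70, -0.6), (-60, 0.4), (-50, 1.2), (-40, 2.0), (-30, 2.3), (-20, 3.3), (-10, 4.1), (-8, 4.2), (-6, 4.3), (-4, 4.2), (-2, 12.9), (-1, 12.6), (0, 11.6), (1, 12.3), (2, 11.8)]
w15 w
[(-102, -5.0), (-101, -4.1), (-100, -3.3), (-99, -2.4), (-98, -2.1), (-96, -1.9), (-90, -1.3), (-80, -0.6), (-70, 0.0), (-60, 0.8), (-50, 1.6), (-40, 2.3), (-30, 3.0), (-20, 3.9), (-10, 4.5), (-8, 4.7), (-6, 4.8), (-4, 4.6), (-3, 4.7), (-2, 13.0), (-1, 13.0), (0, 13.1), (1, 12.4), (2, -0.6)]
```

View pics/w29c.png

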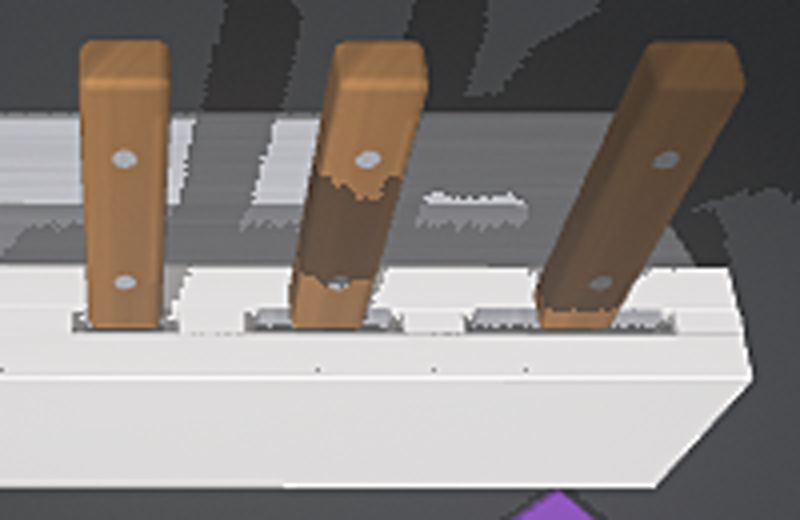

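```bash
python3 - <<'E'
from h import *
snap('top','t30'); snap('scene','s30',(130,130,450,310),2.5)
E
```

```text
(no output)
```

View pics/t30.png

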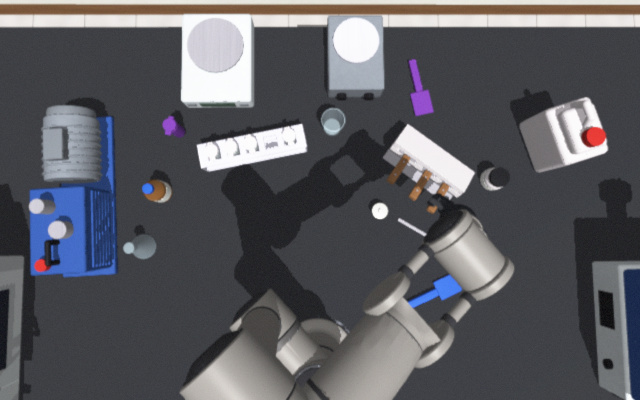

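View pics/s30.png

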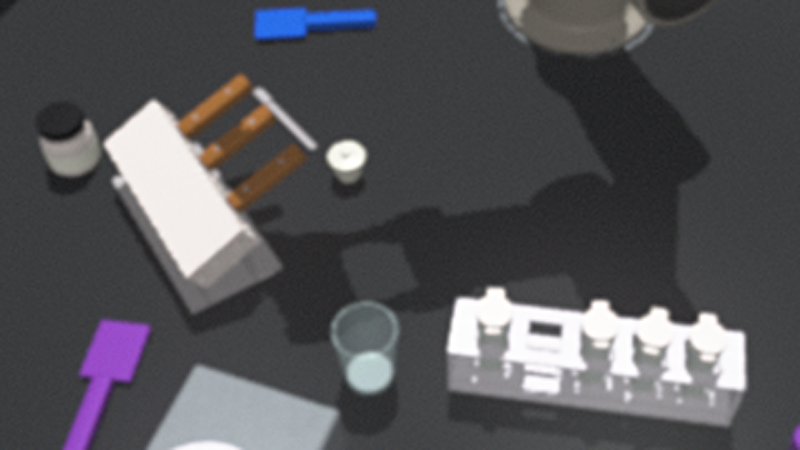

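Both pictures show the four caps shut, the three spatulas in their slots, and everything else where it was. I am handing the job in.

```bash
python3 - <<'E'
from h import *
close_job()
info()
E
```

```text
the job is handed in; nothing more can be done
the job is handed in; nothing more can be done
```

The job is done and handed in at about 40 s on the robot's clock. I closed the four open flip caps first; the fifth rack hole is empty. Then I put the wide, middle and narrow spatulas into their own slots and let go of each.

**Caps:** I pressed each one down with about 8 to 14 N. Afterwards, depth readings put all four tops level at about 117 mm, against 118 mm for fully shut. The final pictures still show them shut and the tubes standing in the rack.

**Spatulas:** I pushed each one in until the handle front met the block face, with 5 to 10 N felt along the slot at the expected depth. After I let go, each handle sagged about 4 degrees, as much as the play in the slot allows. Each handle front now reads within about 1 mm of the face.

**Disagreements:** A first straight-line fit gave a sag of about 6.7 degrees, but it included points on the handle's end. The point-by-point profile gave about 4.4 degrees, which fits the slot play.

**Bystanders and look-alikes:** The blue and purple look-alikes and the other bench items look unmoved. I saw no knocked spatula and no slip in the grip.

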